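# Change the bracket in the drilling jig

### The arm

A 7-joint arm with a two-finger parallel gripper is mounted at the origin on the work surface. World frame = base frame: x ahead of the robot, y to its left, z up, the work surface at z = 0. Lengths are in mm, angles in degrees, forces in N, time in s.
With the tool pointing down it reaches from about 400 to 850 mm from the base axis. Payload 4.5 kg.
Tool frame: the origin (TCP) lies midway between the tips of the shut fingers; the grasp point (between the pads) lies 19 mm behind it; z points along the fingers, y is the direction in which the jaws open and shut (so a half turn about z gives the same grasp; the last joint's range is limited). The gripper opens to 85 mm and grips with 20 to 120 N. Pads are 22 mm wide; open, the fingers measure 114 mm over their backs; the gripper's body (76 mm by 85 mm) begins 54 mm behind the grasp point. The pads swing forward as they close: fully open they stand 13 mm farther back than shut.
Start: joints at [-62.063, 39.483, -11.15, 89.685, 9.013, 51.709, -12.324], TCP at [273.976, 561.777, 206.917] pointing down, gripper open.
Joint ranges: [-172.22, 172.22], [-26.19, 119.32], [-84.43, 86.54], [7.71, 146.69], [-57.33, 237.33], [2.42, 119.75], [-152.13, 152.13]. Speed limits (degrees/s): [147.25, 147.25, 180, 180, 180, 180, 180].

### API

Orientations are given as [roll, pitch, yaw] about the fixed x, y, z axes, in that order (R = Rz(yaw) Ry(pitch) Rx(roll)).
In Python, from rig import read_state, snapshot, hand_in gives the robot as it stands.
- The arm moves only by the shell command python3 -m crank 'ROWS' [FORCE]. ROWS is JSON, a list of rows, each a list of 3 entries, a list of its own where there are three numbers: the shift along the tool's x, y, z scaled (see below), then the turn, a rotation vector about the tool's x, y, z scaled (see below), then the closure, from 0 (fully open) to 1 (shut). In form: [[[dx, dy, dz], [wx, wy, wz], hand], ...]. A call has 1 to 12 rows; each row is the pose to reach, as a shift and turn from the pose measured when the call began, along the tool's axes at that moment; what a row does not reach only later rows make up. The controller multiplies each number of a shift by 0.25 m and each number of a turn by 1.5 rad. A row lasts 1/8 s, in which the tool goes at most 62.5 mm and 10.7 degrees, less where a joint would pass 70% of its speed; a pose out of reach is approached as far as the arm can. A call with a number of a shift or a turn outside -1 to 1 is refused whole. A call with a gripper value outside its range is refused whole. The fingers move at their own pace and stop on an object; FORCE is the grip in N (left out, the last holds). Time passes only in rows, so rows that repeat a pose let the fingers close. It gives the time, the measured TCP pose, the force and the opening at its end, in the units of the state.
- read_state(): the state, without advancing time (a new reading comes with each control period).
- snapshot(name): name is "scene" or "side" or "wrist"; returns a dict with "img" (384x512x3 uint8, blue, green, red), "fx", "fy", "cx", "cy" (pixels), "extrinsics" (4x4, takes a point from world to camera coordinates). Camera axes: x right, y down, z forward; pixel columns grow to the right and rows downward; lengths in mm; the calibration is good to about 2 mm. A picture is of the moment at which its call begins. There is no depth.
- hand_in(): hands the job in, once; it reports no verdict.
The state is a dict: "clock": time; "qpos": joint angles; "joint_velocities": joint speeds; "tau": joint torques, N m; "tool_pos": TCP position; "orientation": TCP orientation; "wrist_force": force on the tool from outside, world axes, zero at the start; "wrist_torque": the same for the moment, N m; "grip_width": finger opening in mm.
Only numpy, scipy, OpenCV 4.12 (cv2) and the standard library are available. Lean on these libraries where they do the work, as an engineer would, in place of code of your own. Each camera call takes 0.05 s, during which the arm holds its last target.

### The job

Change the workpiece in the drilling jig: wedge its sprung catch open with the steel drift and let go, so that the drift alone holds the catch; then draw the drilled bracket out and set it down upright, gently, in the tray beside the bracket that is already finished. Then pull the drift out and lay it down clear of the jig, so that the catch springs shut, and slide the undrilled bracket, bevelled end first, into the jig so that it pushes the catch aside, goes fully home against the stop and the catch clicks shut behind it. Let go of everything at the end and leave the other things on the bench alone.

Things in the scene. Friction and masses are not known exactly. Their poses are not given: they have to be found in the camera images.
- jig: Steel drilling jig bolted to the bench. Origin on the bench; x along its channel, inwards (mouth at -x), y left, z up; mm in this frame below and elsewhere. Base plate x -112 to 100, y -105 to 50, top z 10. Two rails, x -104 to 75, tops z 28, outer faces y +-43.5, form the channel on the plate: inner faces y +-33.5, flaring from x -55 to y +-40 at the mouth. Bush plate with bushes over the deep end: x 34 to 98, y +-46, z 38 to 57.
- jig_home (a point): Fixed point on the jig (15, 0, 42): where a bracket's point (see done_c) lies when it is fully home, front end against the end stop (x 70), foot spanning x -40 to 70, its x along the jig's x. Axes as the jig. The channel is open above from the mouth to the bush plate (x 34), and the right rail has a window at x -83 to -30 for the catch nose.
- catch (a joint): Sprung catch of the jig, rad: 0 shut, 0.16 most; a spring (about 0.1 N m shut, 0.4 open) shuts it. Lever z 11 to 34, lying outside the right rail from its upright pivot at (45, -62) to a tail at x -120. Positive = swings outwards to -y. Its nose clears a bracket's foot at 0.075 or more. A foot going in pushes it to about 0.07 (10 N or so of push); it snaps back to 0 behind the foot.
- catch_nose (a point): Tip of the catch's nose (moves with the catch), at (-42.5, -26.5, 28.5) when shut. The nose (z 23.5 to 33.5) reaches through the window in the right rail 7 mm into the channel. Its inner face (x -42) locks behind the foot of a home bracket with 2 to 3 mm play; its ramp (x -46 to -80) faces the mouth and is pushed aside by the bevelled corner of an entering foot.
- wedge_gap (a point): Fixed point on the jig (-103.5, -50, 15): middle of the gap, 12.5 wide with the catch shut, between the right rail's outer face (y -43.5) and a round pad on the catch's tail. Open to the mouth and above, floor z 10. The drift goes in flat along +x, tip first, straight edge along the rail, under the nose. With its tip 100 past this point the catch is at 0.10 and the drift holds by friction; push under 12 N.
- done_c (a point): The drilled bracket (two dark holes in the foot), in the jig at the start. Aluminium, 0.4 to 0.65 kg: foot 110 (x) x 64 (y) x 24 high, its two front (+x) corners bevelled 6 mm; on it an upright lug 52 (x) x 26 (y) x 40 high, its middle 24 mm behind the foot's: grip it there, across its 26. In all 64 high. Point: over the foot's middle, 32 above its underside; z up.
- blank_c (a point): The undrilled bracket, lying in the other tray: same shape, size, point and axes as done_c, without the two holes in the foot.
- old_c (a point): An already finished bracket with two holes, lying in the -y half of the tray for finished ones: same shape, point and axes as done_c. Leave it there.
- tray_done: Open grey sheet tray for finished brackets, 170 (x) x 200 (y) x 30 high, walls and floor 4 thick, fixed. Origin under its centre, on the bench; its free half is at +y. The two trays are alike and may change places.
- tray_raw: Open grey sheet tray for undrilled brackets, same size, fixed, origin likewise; it holds the undrilled bracket.
- drift_c (a point): Steel drift (flat wedge), flat on the bench, 165 (x) x 28 x 10 thick, 0.25 kg. A parallel head 65 long, 28 wide at the -x end (grip it about 60 mm behind the point, across the 28); then a taper 100 long to a tip 6 wide, 82.5 ahead. Left edge (y +14) straight all along; right edge runs from y -14 to +8 at the tip. Point: middle of the 165 x 28 outline, 5 above the underside; z up.
- bar: Plain steel parallel bar 150 x 20 x 14, not tapered; it lies beside the jig on one side, the drift on the other. Bystander; point is its origin on the bench.
- vblock: Steel V-block 70 x 50 x 45 high. Bystander; point is its origin on the bench.
- brush: Bench brush 200 long, lying. Bystander; point is its origin on the bench.
- driver: Screwdriver 200 long, lying. Bystander; point is its origin on the bench.
- spanner: Spanner 180 long, lying. Bystander; point is its origin on the bench.
- oilcan: Oil can 68 across, body 120 high, spout up to 178 and 45 out. Bystander; point is its origin on the bench.
- dial: Dial gauge on a block stand 60 x 50, 205 high, arm 100 out to -x. Bystander; point is its origin on the bench.
- square: Engineer's square lying flat, stock 100 x 20 x 18, blade 120. Bystander; point is its origin on the bench.
There are look-alikes about, which are no part of the job. What is shaped like the part that bears done_c but blue is not meant.

How it is judged:
By the outcome, as a careful person would: the job done as asked, in the order asked, and still so for the second after the job is handed in, with the robot touching nothing.
It also fails if it takes over 72 s, if anything falls off the work surface, if the arm or the gripper's body presses on something with over 40 N, if the wrist force passes 120 N, or if a joint passes its speed limit or range.

## Working session

There is one attempt and no reset: what is moved stays moved. The work goes in short steps, Python scripts to look and compute and a shell command to move; the robot and the scene stay as the last step left them, time stands still between calls to the robot, and variables do not carry over. Pictures are saved under pics/ and viewed, and the job is handed in when it is done.

```bash
ls; mkdir -p pics
python3 - <<'E'
from rig import read_state,snapshot
import cv2,numpy as np
print(read_state())
for n in("scene","side","wrist"):
    s=snapshot(n); cv2.imwrite(f"pics/{n}0.png",s["img"]); print(n,s["fx"],s["fy"],s["cx"],s["cy"],np.round(s["extrinsics"],4).tolist())
E
```

```text
pics
{'clock': 0.0, 'qpos': array([-62.06374208,  39.53531699, -11.14381262,  89.74743047,
         9.01227516,  51.70990086, -12.3227041 ]), 'joint_velocities': array([ 0.03790678,  0.03076041, -0.0480313 ,  0.14045443,  0.01960092,
        0.00503989,  0.09429315]), 'tau': array([ 1.22042584e-03, -5.39617574e+01, -1.26657944e+00, -1.58543962e+01,
        9.00258048e-03,  9.46307089e-03,  8.32333882e-06]), 'tool_pos': array([273.71815518, 561.06605334, 206.04851822]), 'orientation': array([-1.79889482e+02,  8.37970628e-03,  1.54006110e+02]), 'wrist_force': array([-0.47504201, -0.12816219,  0.17818439]), 'wrist_torque': array([ 0.07275314, -0.09306858, -0.04641459]), 'grip_width': 85.94823966835793}
scene 422.13782575474187 422.13782575474187 253.7067029802055 192.00912749382047 [[0.818, 0.5748, 0.0205, -482.1911], [0.3497, -0.4687, -0.8112, -156.2756], [-0.4567, 0.6707, -0.5844, 1858.6042], [0.0, 0.0, 0.0, 1.0]]
side 486.04747270979414 486.04747270979414 258.1757457404739 190.30195461916824 [[-0.9755, -0.22, -0.001, 539.2588], [-0.1088, 0.4864, -0.8669, 94.4002], [0.1912, -0.8456, -0.4984, 1711.1132], [0.0, 0.0, 0.0, 1.0]]
wrist 299.34703646512565 299.34703646512565 254.13867063128708 189.14392434541523 [[0.4382, 0.8989, -0.0017, -624.5193], [0.8516, -0.4145, 0.3207, -42.2116], [0.2876, -0.142, -0.9472, 381.058], [0.0, 0.0, 0.0, 1.0]]
```

View pics/scene0.png

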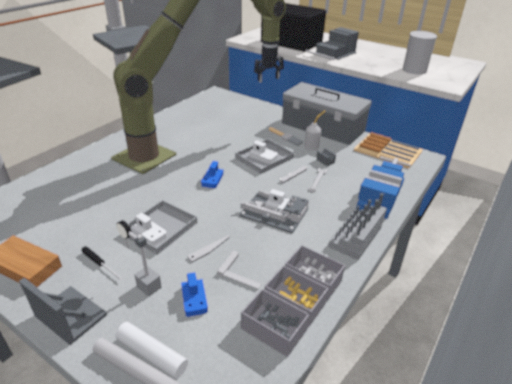

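View pics/side0.png

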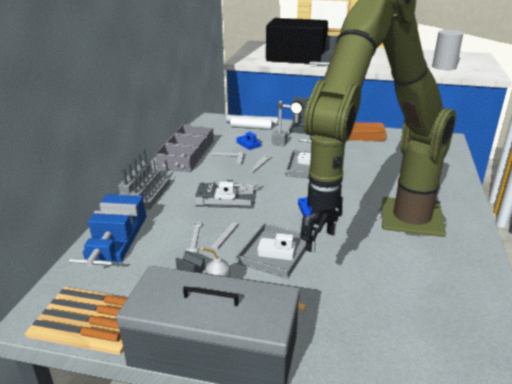

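View pics/wrist0.png

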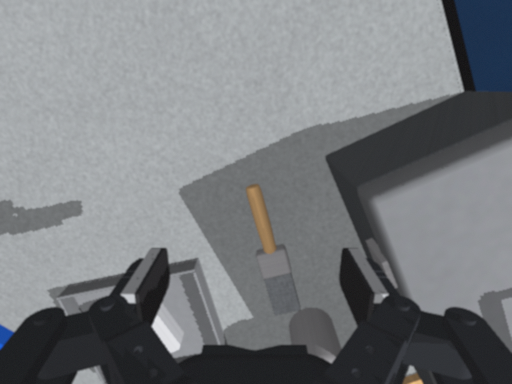

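Run:
```python
import cv2
a=cv2.imread("pics/scene0.png")
def crop(x0,y0,x1,y1,k,n):
    cv2.imwrite("pics/"+n,cv2.resize(a[y0:y1,x0:x1],None,fx=k,fy=k,interpolation=cv2.INTER_CUBIC))
crop(230,130,340,230,7,"c1.png"); crop(110,190,240,280,6,"c2.png")
a=cv2.imread("pics/side0.png")
crop(180,140,320,280,5,"c3.png")
```

```text
(no output)
```

View pics/c1.png

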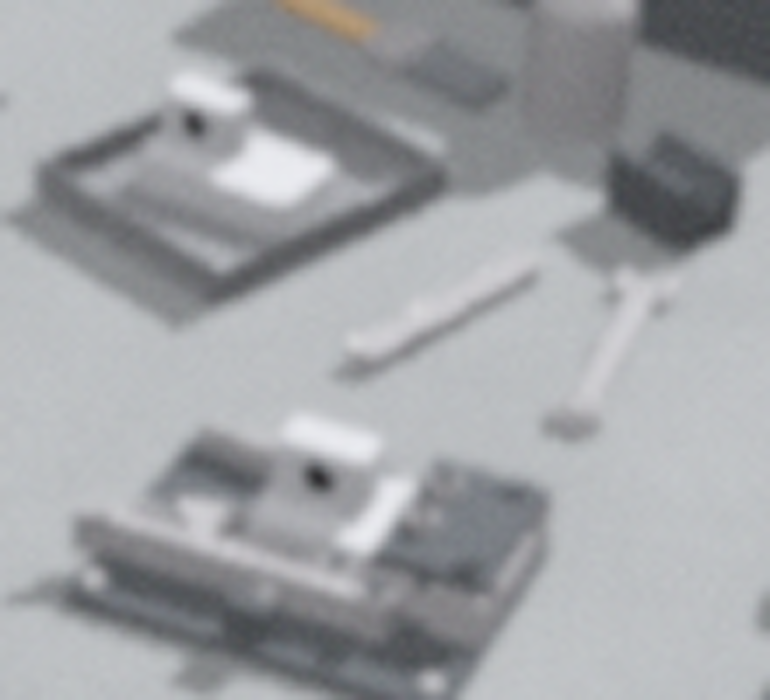

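View pics/c2.png

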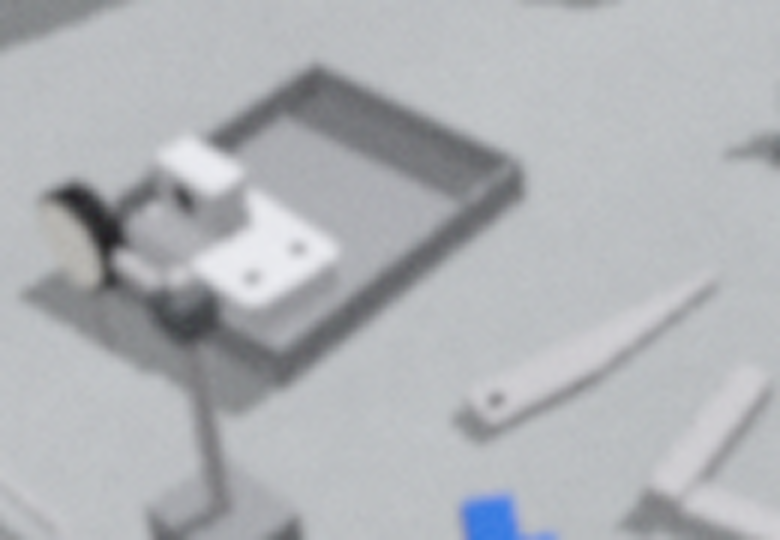

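View pics/c3.png

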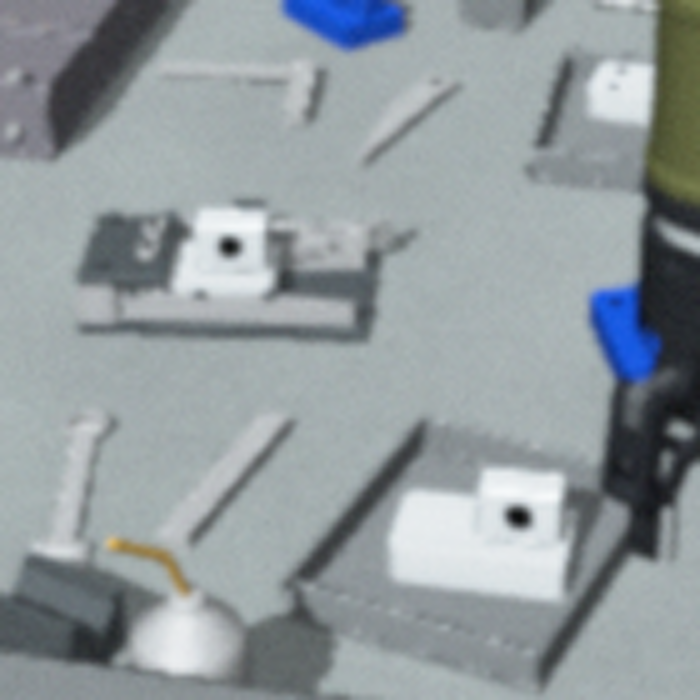

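```bash
cat > h.py <<'E'
import numpy as np, cv2
from scipy.optimize import least_squares
from scipy.spatial.transform import Rotation as R
from rig import read_state,snapshot
def save(n,name):
    s=snapshot(n); cv2.imwrite(f"pics/{name}.png",s["img"]); 
    np.savez(f"pics/{name}.npz",**{k:s[k] for k in("fx","fy","cx","cy","extrinsics")}); return s
class Cam:
    def __init__(s,name):
        d=np.load(f"pics/{name}.npz"); s.K=np.array([[d["fx"],0,d["cx"]],[0,d["fy"],d["cy"]],[0,0,1]]); s.E=d["extrinsics"]; s.name=name
        s.img=cv2.imread(f"pics/{name}.png")
    def proj(s,P):
        P=np.atleast_2d(P); c=P@s.E[:3,:3].T+s.E[:3,3]; u=c@s.K.T; return u[:,:2]/u[:,2:]
    def back(s,px,z):
        px=np.atleast_2d(px); d=np.c_[px,np.ones(len(px))]@np.linalg.inv(s.K).T@s.E[:3,:3]; o=-s.E[:3,:3].T@s.E[:3,3]
        t=(z-o[2])/d[:,2]; return o+t[:,None]*d
    def pos(s): return -s.E[:3,:3].T@s.E[:3,3]
def pose(p,P):
    P=np.atleast_2d(np.asarray(P,float)); c,s_=np.cos(p[2]),np.sin(p[2])
    return np.c_[p[0]+c*P[:,0]-s_*P[:,1],p[1]+s_*P[:,0]+c*P[:,1],P[:,2]]
def fit(obs,p0):
    """obs: list of (Cam, model pts, px)"""
    f=lambda p:np.concatenate([(c.proj(pose(p,m))-np.asarray(x)).ravel() for c,m,x in obs])
    r=least_squares(f,p0,x_scale=[10,10,.1]); return r.x,r.fun.reshape(-1,2)
def box(x0,x1,y0,y1,z0,z1):
    L=[]
    for z in(z0,z1):
        q=[(x0,y0,z),(x1,y0,z),(x1,y1,z),(x0,y1,z)]
        L+=[(q[i],q[(i+1)%4]) for i in range(4)]
    L+=[((x,y,z0),(x,y,z1)) for x in(x0,x1) for y in(y0,y1)]
    return L
def bracket(z=0):
    return box(-55,55,-32,32,z,z+24)+box(-50,2,-13,13,z+24,z+64)
TRAY=box(-85,85,-100,100,0,30)
def jig():
    return box(-112,100,-105,50,0,10)+box(-104,75,33.5,43.5,10,28)+box(-104,75,-43.5,-33.5,10,28)+box(34,98,-46,46,38,57)
def poly(pts): return [(pts[i],pts[(i+1)%len(pts)]) for i in range(len(pts))]
DRIFT=poly([(-82.5,14,10),(82.5,14,10),(82.5,8,10),(-17.5,-14,10),(-82.5,-14,10)])+poly([(-82.5,14,0),(82.5,14,0),(82.5,8,0),(-17.5,-14,0),(-82.5,-14,0)])
def draw(c,items,out,crop=None,k=1):
    im=cv2.resize(c.img,None,fx=k,fy=k,interpolation=cv2.INTER_CUBIC)
    cols=[(0,0,255),(0,255,0),(255,0,0),(0,200,255),(255,0,255)]
    for i,(L,p) in enumerate(items):
        for a,b in L:
            q=(c.proj(pose(p,[a,b]))+.5)*k-.5
            cv2.line(im,tuple(np.round(q[0]*8).astype(int).tolist()),tuple(np.round(q[1]*8).astype(int).tolist()),cols[i%5],1,cv2.LINE_AA,3)
    if crop: x0,y0,x1,y1=[int(v*k) for v in crop]; im=im[y0:y1,x0:x1]
    cv2.imwrite(f"pics/{out}.png",im)
E
python3 - <<'E'
from h import *
for n in("scene","side","wrist"): save(n,n+"1")
S=Cam("scene1")
c1=lambda x,y:(230+x/7,130+y/7)
c2=lambda x,y:(110+x/6,190+y/6)
print("camera positions",S.pos(),Cam("side1").pos(),Cam("wrist1").pos())
print("blank tray rim L,B,R",S.back([c1(40,172),c1(265,72),c1(445,178)],30).round())
print("done tray rim B,R,F",S.back([c2(315,65),c2(522,165),c2(282,365)],30).round())
print("drift tail-near, tail-far, tip",S.back([c2(482,425),c2(470,400),c2(715,275)],10).round())
print("bar",S.back([c1(345,355),c1(375,362),c1(540,258)],14).round())
print("jig bush top corners far-l, far-r, near-r",S.back([c1(440,460),c1(548,492),c1(490,590)],57).round())
print("rail right: mouth end, other",S.back([c1(80,520)],28).round())
print("lug top jig", S.back([c1(335,437)],74).round(),"blank",S.back([c1(210,92)],68).round(),"old",S.back([c2(200,160)],68).round())
E
```

```text
camera positions [ 1297.84249225 -1042.73164294   969.35834098] [ 209.18524706 1519.58820749  935.2609807 ] [200.0467556  598.17084887 373.76458212]
blank tray rim L,B,R [[342. 216.  30.]
 [382. 407.  30.]
 [546. 361.  30.]]
done tray rim B,R,F [[ 327. -210.   30.]
 [ 492. -208.   30.]
 [ 501. -409.   30.]]
drift tail-near, tail-far, tip [[ 601. -366.   10.]
 [ 584. -356.   10.]
 [ 628. -200.   10.]]
bar [[589. 179.  14.]
 [607. 183.  14.]
 [628. 339.  14.]]
jig bush top corners far-l, far-r, near-r [[713.  71.  57.]
 [773.  81.  57.]
 [789.  -8.  57.]]
rail right: mouth end, other [[570. -52.  28.]]
lug top jig [[670.  35.  74.]] blank [[406. 306.  68.]] old [[ 378. -345.   68.]]
```

```bash
cat >> h.py <<'E'
def go(x,y,z,yaw=None,n=None):
    """print normalised shift / turn to a vertical-down target pose"""
    s=read_state(); Rt=R.from_euler("xyz",s["orientation"],degrees=True)
    d=Rt.inv().apply(np.array([x,y,z])-s["tool_pos"]); print("dist",np.round(np.array([x,y,z])-s["tool_pos"],1),"shift",np.round(d/250,4).tolist(),end=" ")
    yw=s["orientation"][2] if yaw is None else yaw
    w=(Rt.inv()*R.from_euler("xyz",[180,0,yw],degrees=True)).as_rotvec(); print("turn",np.round(w/1.5,4).tolist(), "rows>=",np.ceil(max(np.linalg.norm(d)*1/62.5,np.degrees(np.linalg.norm(w))/10.7)))
E
python3 - <<'E'
from h import *
go(500,0,380,78)
E
```

```text
dist [ 226.1 -561.5  173.4] shift [-1.7975, -1.6229, -0.6925] turn [-0.0003, 0.0003, 0.8843] rows>= 11.0
```

```bash
python3 -m crank '[[[-0.3,-0.27,-0.3],[0,0,0.14],0],[[-0.9,-0.82,-0.69],[0,0,0.44],0],[[-0.9,-0.82,-0.69],[0,0,0.44],0],[[-0.9,-0.82,-0.69],[0,0,0.44],0],[[-0.9,-0.82,-0.69],[0,0,0.44],0],[[-0.9,-0.82,-0.69],[0,0,0.44],0]]'
python3 - <<'E'
from h import *
go(500,0,380,78)
E
```

```text
clock: 1.05
tool_pos: [387.6, 276.0, 380.9]
orientation: [179.9, 0.1, 116.0]
wrist_force: [0.1, -0.1, -0.4]
grip_width: 85.5
dist [ 112.4 -276.    -0.9] shift [-1.1891, -0.0798, 0.0045] turn [0.0013, 0.0002, 0.442] rows>= 5.0
```

```bash
python3 -m crank '[[[-1,-0.08,0],[0,0,0.442],0],[[-1,-0.08,0],[0,0,0.442],0],[[-1,-0.08,0],[0,0,0.442],0],[[-1,-0.08,0],[0,0,0.442],0],[[-1,-0.08,0],[0,0,0.442],0],[[-1,-0.08,0],[0,0,0.442],0]]'
python3 - <<'E'
from h import *
c=save("wrist","w2"); cv2.imwrite("pics/w2b.png",cv2.resize(c["img"],None,fx=1.56,fy=1.56,interpolation=cv2.INTER_CUBIC))
go(500,0,380,78); save("scene","s2"); save("side","d2")
E
```

```text
clock: 1.8
tool_pos: [479.0, 42.9, 381.0]
orientation: [179.9, -0.1, 78.0]
wrist_force: [0.1, 0.2, -0.4]
grip_width: 85.3
dist [ 21.2 -43.9  -0.9] shift [-0.1544, 0.119, 0.0037] turn [0.0007, -0.0008, 0.0016] rows>= 1.0
```

View pics/w2b.png

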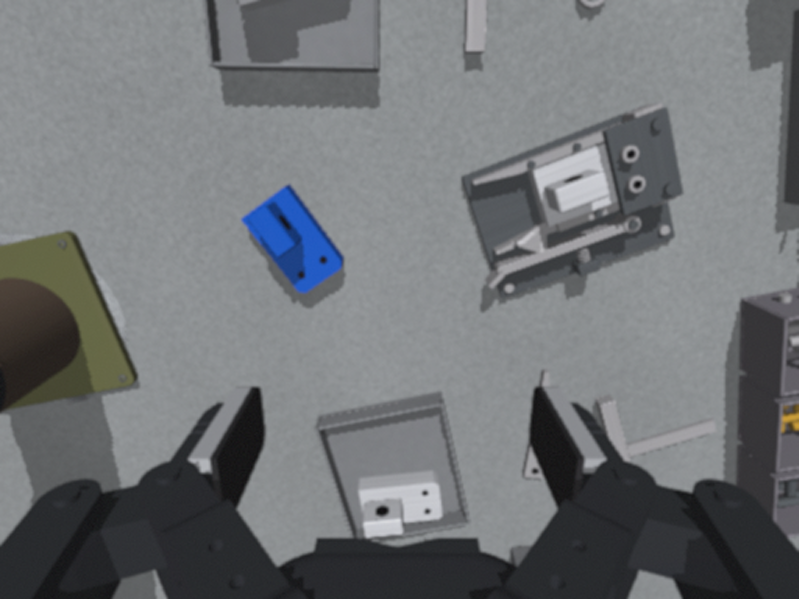

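Run:
```python
from h import *
c=Cam("w2")
im=c.img[60:200,280:450]; cv2.imwrite("pics/w2j.png",cv2.resize(im,None,fx=4.7,fy=4.25,interpolation=cv2.INTER_CUBIC) if 0 else cv2.resize(im,None,fx=4.5,fy=4.5,interpolation=cv2.INTER_CUBIC))
im=c.img[235:350,195:345]; cv2.imwrite("pics/w2t.png",cv2.resize(im,None,fx=5,fy=5,interpolation=cv2.INTER_CUBIC))
```

```text
(no output)
```

View pics/w2j.png

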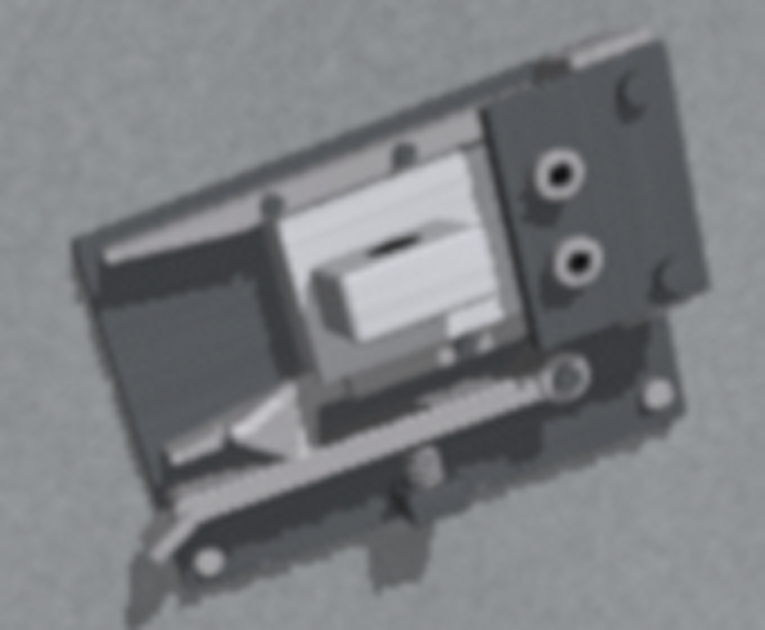

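View pics/w2t.png

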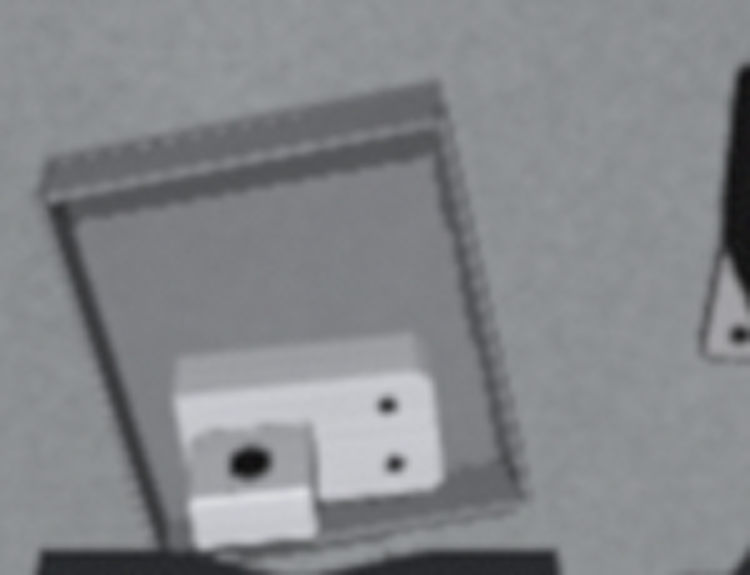

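Run:
```python
from h import *
c=Cam("w2")
k=lambda *p:[(280+(x+.5)/4.5-.5,60+(y+.5)/4.5-.5) for x,y in p]
M=[(-112,50,10),(100,-105,10),(34,46,57),(98,46,57),(98,-46,57),(34,-46,57)]
p,r=fit([(c,M,k((75,240),(685,410),(485,105),(665,40),(710,288),(537,350)))],[685,20,.17])
print("jig",p[:2],np.degrees(p[2]),r.round(1).tolist())
t=lambda *p:[(195+(x+.5)/5-.5,235+(y+.5)/5-.5) for x,y in p]
Mt=[(-85,100,30),(85,100,30),(85,100,0),(85,-100,30)]
q,r=fit([(c,Mt,t((43,203),(440,122),(438,82),(525,497)))],[410,-310,0.]);print("done tray",q[:2],np.degrees(q[2]),r.round(1).tolist())
o,r=fit([(c,[(-55,32,28),(55,32,28),(55,-32,28),(-50,13,68),(2,13,68),(2,-13,68),(-50,-13,68)],t((175,395),(432,375),(442,485),(190,497),(315,490),(318,540),(197,547)))],[400,-350,0.]);print("old",o[:2],np.degrees(o[2]),r.round(1).tolist())
draw(c,[(jig(),p),(TRAY,q),(bracket(4),o),(bracket(10),(p[0]+15*np.cos(p[2]),p[1]+15*np.sin(p[2]),p[2]))],"o2",(190,40,460,384),2.2)
np.savez("poses.npz",jig=p,tray=q,old=o)
```

```text
jig [673.34775073  37.50000908] 9.279267128100734 [[-3.1, 0.3], [-0.9, 0.7], [-0.3, 0.0], [1.1, -1.7], [1.8, 0.4], [1.1, 1.1]]
done tray [ 403.72884967 -302.65662284] 0.8198737712572405 [[-2.2, -0.5], [0.9, -0.6], [-0.0, -0.4], [1.3, 2.1]]
old [ 402.76951006 -348.04796394] -6.217782554782742 [[0.2, -0.6], [0.3, -0.8], [0.4, 1.0], [-0.7, 0.5], [-0.1, -0.2], [0.5, -0.2], [-0.5, 0.4]]
```

View pics/o2.png

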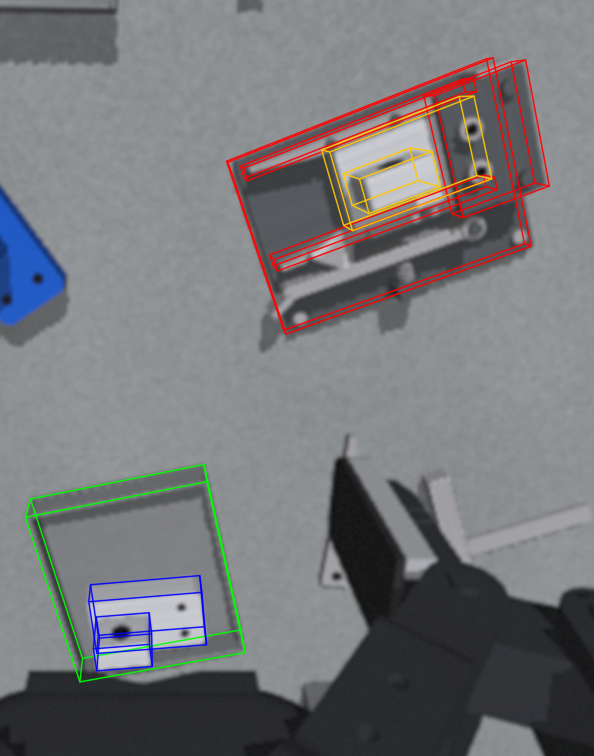

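Run:
```python
from h import *
s=read_state(); print(s["tool_pos"],s["joint_velocities"].round(2))
c0=Cam("w2"); 
save("wrist","w3"); c=Cam("w3"); print(np.round(c.E-c0.E,4)); print(cv2.absdiff(c.img,c0.img).mean(), cv2.phaseCorrelate(c0.img[:200,:,0].astype(np.float32),c.img[:200,:,0].astype(np.float32)))
s=read_state(); print(s["tool_pos"],c.pos(), c0.pos())
P=np.load("poses.npz")
p=P["jig"]; draw(c,[(jig(),p)],"o3",(270,40,460,200),4)
```

```text
[478.79128927  44.36711497 380.99957264] [-0.14 -0.02  0.22 -0.1   0.13 -0.1   0.12]
[[ 7.000e-04  3.400e-03 -1.000e-04  6.730e-02]
 [ 3.200e-03 -7.000e-04 -2.000e-04 -1.055e-01]
 [ 1.100e-03 -0.000e+00 -1.000e-04 -1.560e-02]
 [ 0.000e+00  0.000e+00  0.000e+00  0.000e+00]]
2.225499471028646 ((0.289278160776945, 0.9661315230662098), 1.0139073012769222)
[478.82398774  44.2492432  381.01336372] [496.01484666 125.56626857 548.34074576] [496.52581152 124.0417201  548.30570585]
```

View pics/o3.png

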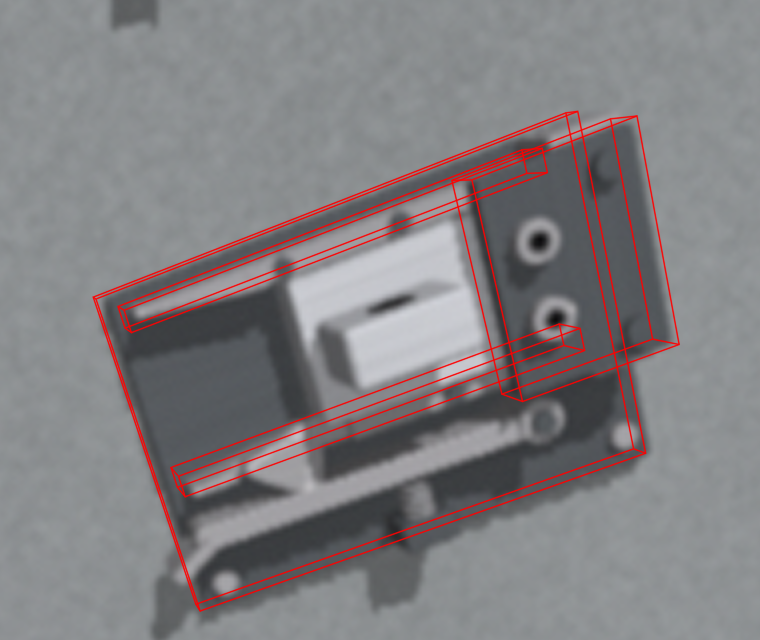

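Run:
```python
from h import *
P=np.load("poses.npz")
p=P["jig"]
for a,crop in(("s2",(100,120,350,290)),("d2",(170,120,320,290))):
    c=Cam(a); draw(c,[(jig(),p),(TRAY,P["tray"]),(bracket(4),P["old"])],"o"+a,crop,3.2 if a=="s2" else 4)
```

```text
(no output)
```

View pics/os2.png

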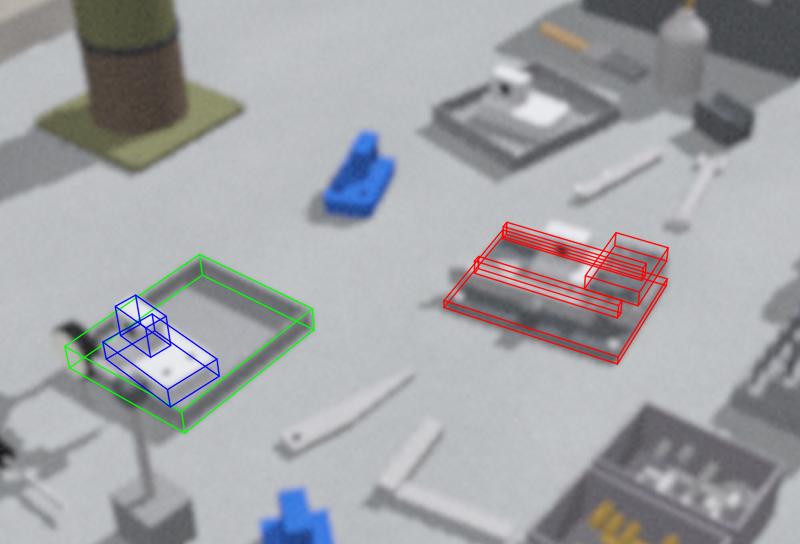

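View pics/od2.png

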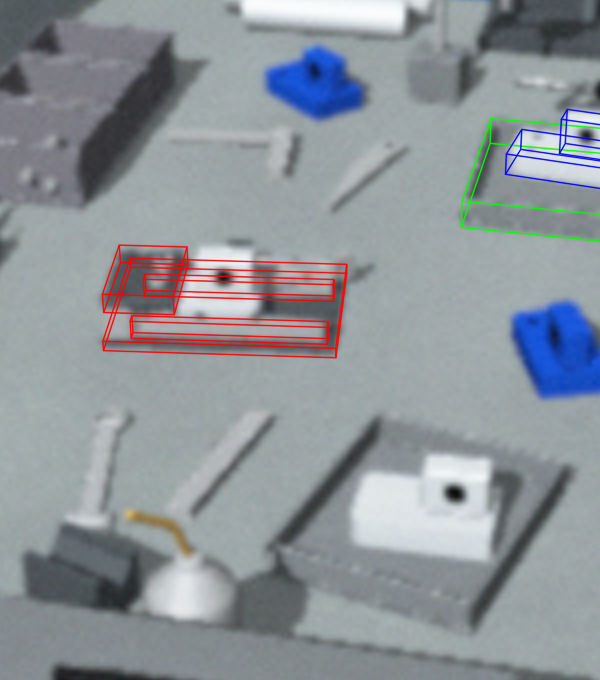

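Run:
```python
from h import *
c=Cam("s2"); cv2.imwrite("pics/z1.png",cv2.resize(c.img[180:240,235:315],None,fx=9,fy=9,interpolation=cv2.INTER_CUBIC))
c=Cam("d2"); cv2.imwrite("pics/z2.png",cv2.resize(c.img[170:220,190:270],None,fx=9,fy=9,interpolation=cv2.INTER_CUBIC))
```

```text
(no output)
```

View pics/z1.png

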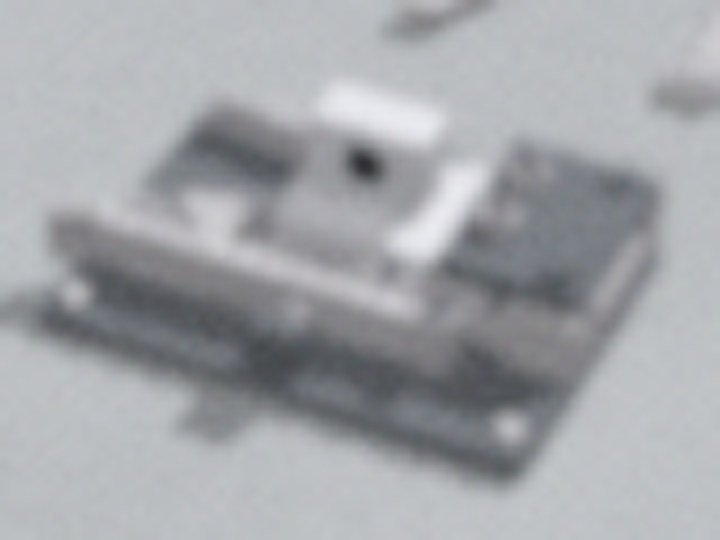

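View pics/z2.png

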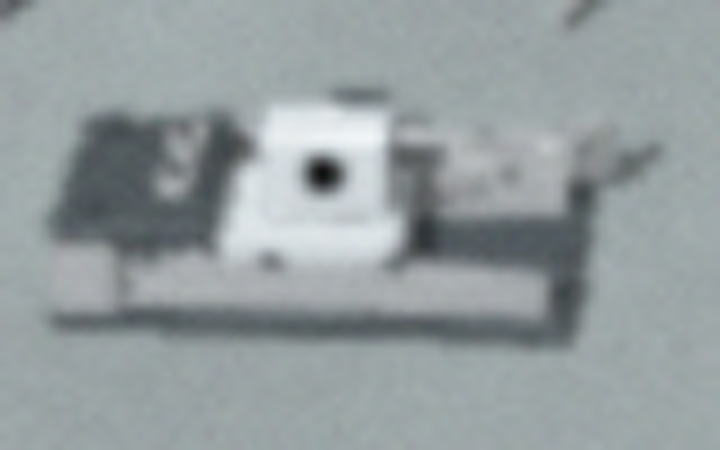

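Run:
```python
from h import *
k=lambda o,s,p:[(o[0]+(x+.5)/s-.5,o[1]+(y+.5)/s-.5) for x,y in p]
S,D,W=Cam("s2"),Cam("d2"),Cam("w3")
B=[(34,46,57),(98,46,57),(98,-46,57),(34,-46,57)]
oS=(S,[(100,-105,0),(-112,-105,0)]+B,k((235,180),9,[(505,490),(30,335),(520,140),(660,185),(575,305),(445,265)]))
oD=(D,[(-112,50,0),(100,50,0)]+B,k((190,170),9,[(575,345),(52,325),(215,250),(55,235),(90,120),(235,120)]))
oW=(W,[(-112,50,10),(100,-105,10)]+B,k((270,40),4,[(105,298),(640,450),(472,178),(634,118),(678,345),(520,400)]))
for o in([oS],[oD],[oW],[oS,oD,oW]):
    p,r=fit(o,[675,30,.17]); print(p[:2].round(1),np.degrees(p[2]).round(2),r.round(1).tolist())
```

```text
[680.5  27.4] 7.12 [[0.6, 1.9], [-0.1, -0.0], [0.2, -0.7], [0.9, -0.5], [0.4, -0.0], [-1.9, -1.2]]
[671.1  44.2] 11.28 [[0.7, 1.5], [0.4, 3.0], [-0.2, -2.5], [-0.3, -1.1], [-0.8, -0.8], [0.2, -0.6]]
[673.3  37.7] 9.08 [[-2.4, -0.2], [1.1, 0.9], [-0.1, 0.3], [0.8, -0.6], [0.1, -0.1], [0.4, 0.2]]
[673.6  37.1] 9.09 [[1.7, -0.7], [0.3, -1.2], [-0.3, -2.8], [0.4, -3.1], [0.8, -2.5], [-1.6, -3.3], [-0.1, 1.1], [-0.0, 1.4], [-0.7, -3.8], [-0.6, -2.7], [-0.2, -2.2], [0.6, -1.7], [-2.2, 0.1], [1.3, 1.1], [0.1, 0.6], [1.0, -0.2], [0.3, 0.2], [0.6, 0.5]]
```

Run:
```python
from h import *
k=lambda o,s,p:[(o[0]+(x+.5)/s-.5,o[1]+(y+.5)/s-.5) for x,y in p]
S,D,W=Cam("s2"),Cam("d2"),Cam("w3")
for zb in(57,54,51,48,45):
    B=[(34,46,zb),(98,46,zb),(98,-46,zb),(34,-46,zb)]
    oS=(S,[(100,-105,0),(-112,-105,0)]+B,k((235,180),9,[(505,490),(30,335),(520,140),(660,185),(575,305),(445,265)]))
    oD=(D,[(-112,50,0),(100,50,0)]+B,k((190,170),9,[(575,345),(52,325),(215,250),(55,235),(90,120),(235,120)]))
    oW=(W,[(-112,50,10),(100,-105,10)]+B,k((270,40),4,[(105,298),(640,450),(472,178),(634,118),(678,345),(520,400)]))
    for o in([oS],[oD],[oW],[oS,oD,oW]):
        p,r=fit(o,[675,30,.17]); print(zb,p[:2].round(1),np.degrees(p[2]).round(2),(r**2).sum().round(1))
print(r.round(1).tolist())
```

```text
57 [680.5  27.4] 7.12 10.7
57 [671.1  44.2] 11.28 21.7
57 [673.3  37.7] 9.08 8.9
57 [673.6  37.1] 9.09 86.1
54 [679.2  29.3] 7.48 8.2
54 [672.1  41.3] 10.96 15.1
54 [674.4  37.5] 8.96 7.4
54 [674.4  36.9] 8.99 57.1
51 [677.8  31.2] 7.84 6.8
51 [673.   38.4] 10.64 10.0
51 [675.4  37.3] 8.84 8.2
51 [675.2  36.7] 8.9 39.5
48 [676.5  33.1] 8.18 6.6
48 [674.   35.5] 10.33 6.3
48 [676.5  37.1] 8.72 11.3
48 [675.9  36.5] 8.8 33.2
45 [675.2  35. ] 8.53 7.5
45 [675.   32.6] 10.03 4.1
45 [677.5  36.8] 8.6 16.6
45 [676.7  36.3] 8.71 38.2
[[2.1, -0.1], [0.8, -0.9], [0.1, 0.2], [0.8, 0.1], [1.1, 0.7], [-1.3, -0.2], [-1.0, 0.9], [-0.8, 1.1], [-1.4, -1.2], [-1.2, -0.1], [-0.6, 0.3], [0.1, 0.9], [-0.3, -0.3], [2.7, 1.6], [-0.9, 0.8], [-1.0, 0.7], [-2.2, -0.2], [-1.0, -0.4]]
```

Run:
```python
from h import *
c=Cam("scene1")
print(c.back([(148,292),(142,240),(127,230)],[0]).round(), c.back([(127,230)],[160]).round(), c.back([(143,240)],[150]).round())
np.savez("poses.npz",jig=[675.7,36.7,np.radians(8.85)],tray=np.load("poses.npz")["tray"],old=np.load("poses.npz")["old"])
go(590,-370,200,78)
```

```text
[[ 580. -527.    0.]
 [ 398. -381.    0.]
 [ 318. -377.    0.]] [[ 480. -487.  160.]] [[ 539. -482.  150.]]
dist [ 111.2 -414.2 -181. ] shift [-1.5318, 0.7732, 0.7235] turn [0.0009, -0.0007, 0.0024] rows>= 8.0
```

```bash
python3 -m crank '[[[-0.65,0.35,0.3],[0,0,0],0.3],[[-0.65,0.35,0.3],[0,0,0],0.3],[[-0.65,0.35,0.3],[0,0,0],0.3],[[-0.65,0.35,0.3],[0,0,0],0.3],[[-0.65,0.35,0.3],[0,0,0],0.3]]'
python3 - <<'E'
from h import *
go(600,-330,200,78)
E
```

```text
clock: 2.62
tool_pos: [531.4, -131.8, 305.6]
orientation: [180.0, -0.1, 78.2]
wrist_force: [0.3, 0.0, 0.7]
grip_width: 59.6
dist [  68.6 -198.2 -105.6] shift [-0.7209, 0.4303, 0.4215] turn [0.0002, -0.0011, 0.0027] rows>= 4.0
```

```bash
python3 -m crank '[[[-0.72,0.43,0.42],[0,0,0],0.3],[[-0.72,0.43,0.42],[0,0,0],0.3],[[-0.72,0.43,0.42],[0,0,0],0.3],[[-0.72,0.43,0.42],[0,0,0],0.3],[[-0.72,0.43,0.42],[0,0,0],0.3],[[-0.72,0.43,0.42],[0,0,0],0.3]]'
python3 - <<'E'
from h import *
c=save("wrist","w4"); cv2.imwrite("pics/w4b.png",cv2.resize(c["img"],None,fx=1.56,fy=1.56,interpolation=cv2.INTER_CUBIC))
E
```

```text
clock: 3.38
tool_pos: [601.4, -326.5, 201.2]
orientation: [179.9, -0.2, 78.4]
wrist_force: [-1.0, 0.4, 0.4]
grip_width: 59.8
```

View pics/w4b.png

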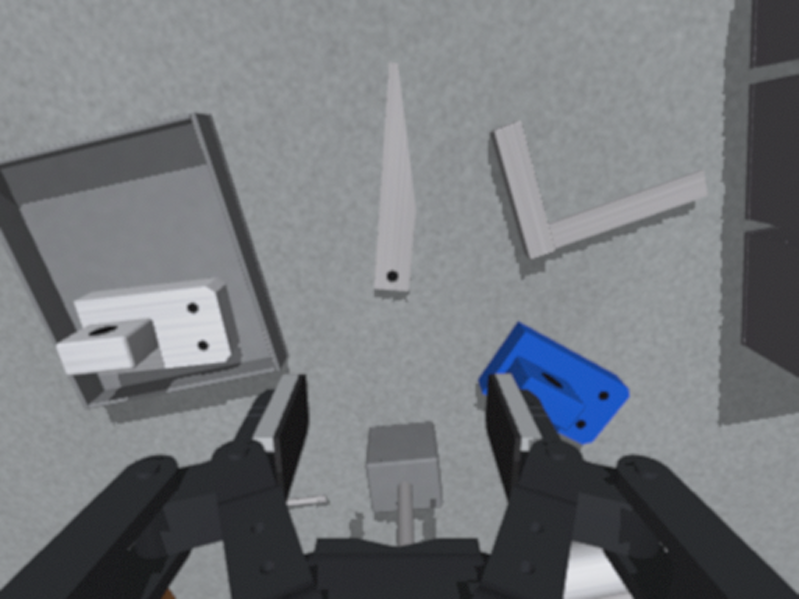

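Run:
```python
from h import *
c=Cam("w4")
cv2.imwrite("pics/w4d.png",cv2.resize(c.img[30:200,220:290],None,fx=4.5,fy=4.5,interpolation=cv2.INTER_CUBIC))
px=[((x+.5)/1.56-.5,(y+.5)/1.56-.5) for x,y in[(390,63),(399,64),(415,208),(409,291),(375,290)]]
d,r=fit([(c,[(82.5,14,10),(82.5,8,10),(-17.5,-14,10),(-82.5,-14,10),(-82.5,14,10)],px)],[600,-280,1.4]); print(d[:2],np.degrees(d[2]),r.round(1).tolist())
draw(c,[(DRIFT,d)],"o4",(220,30,290,200),4)
g=pose(d,[(-60,0,0)])[0]; print("grip at",g)
P=dict(np.load("poses.npz")); P["drift"]=d; np.savez("poses.npz",**P)
go(g[0],g[1],60,np.degrees(d[2]))
```

```text
[ 614.2649927 -278.6820855] 73.87107154748301 [[-0.2, -0.2], [-0.4, -0.3], [1.0, 1.5], [0.0, 0.0], [-0.4, -1.0]]
grip at [ 597.59700997 -336.32042649    0.        ]
dist [  -4.    -9.9 -141.6] shift [-0.0442, -0.0087, 0.5663] turn [0.0013, -0.0025, 0.0534] rows>= 3.0
```

View pics/o4.png

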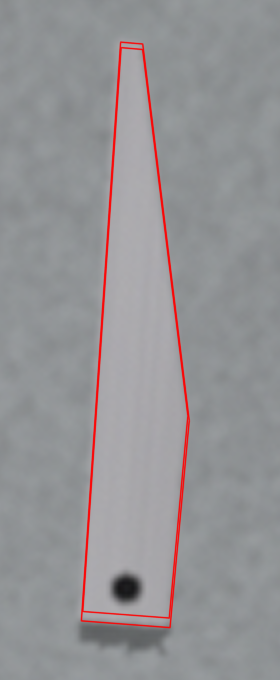

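```bash
python3 -m crank '[[[-0.044,-0.009,0.3],[0,0,0.053],0.45],[[-0.044,-0.009,0.6],[0,0,0.053],0.45],[[-0.044,-0.009,0.6],[0,0,0.053],0.45],[[-0.044,-0.009,0.7],[0,0,0.053],0.45],[[-0.044,-0.009,0.7],[0,0,0.053],0.45],[[-0.044,-0.009,0.7],[0,0,0.053],0.45]]' 100
python3 - <<'E'
from h import *
d=np.load("poses.npz")["drift"];g=pose(d,[(-60,0,0)])[0];go(g[0],g[1],3,np.degrees(d[2])); print(read_state()["tool_pos"])
E
```

```text
clock: 4.18
tool_pos: [599.2, -335.5, 28.6]
orientation: [179.7, -0.2, 74.0]
wrist_force: [0.4, -0.8, -0.3]
grip_width: 46.8
dist [ -1.6  -0.8 -25.6] shift [-0.0054, -0.0057, 0.1023] turn [0.003, -0.0026, 0.0014] rows>= 1.0
[ 599.19125946 -335.48673587   28.58131494]
```

```bash
python3 -m crank '[[[-0.006,-0.005,0.06],[0.002,-0.002,0],0.5],[[-0.006,-0.005,0.102],[0.002,-0.002,0],0.5],[[-0.006,-0.005,0.102],[0.002,-0.002,0],0.5],[[-0.006,-0.005,0.102],[0.002,-0.002,0],1],[[-0.006,-0.005,0.102],[0.002,-0.002,0],1],[[-0.006,-0.005,0.102],[0.002,-0.002,0],1],[[-0.006,-0.005,0.102],[0.002,-0.002,0],1]]' 100; python3 -m crank '[[[0,0,-0.08],[0,0,0],1],[[0,0,-0.16],[0,0,0],1],[[0,0,-0.16],[0,0,0],1]]'
```

```text
clock: 5.05
tool_pos: [597.8, -336.6, 3.2]
orientation: [179.9, -0.0, 74.0]
wrist_force: [0.1, -0.2, 0.7]
grip_width: 0.1
clock: 5.42
tool_pos: [599.7, -338.0, 46.5]
orientation: [179.6, 0.0, 74.0]
wrist_force: [-0.1, 0.9, 0.1]
grip_width: -0.1
```

Run:
```python
from h import *
c=save("wrist","w5"); cv2.imwrite("pics/w5b.png",cv2.resize(c["img"][:,120:400],None,fx=1.56,fy=1.56,interpolation=cv2.INTER_CUBIC)); print(read_state()["wrist_force"],read_state()["tool_pos"])
```

```text
[0.90612001 1.08476134 0.16541681] [ 598.76147104 -337.22040868   45.07641441]
```

View pics/w5b.png

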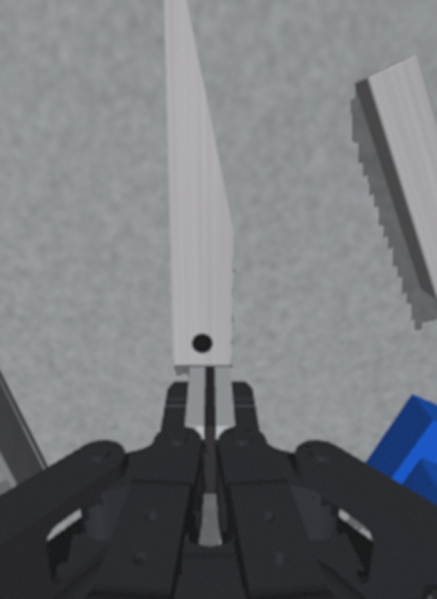

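Run:
```python
from h import *
c=Cam("w5"); d=np.load("poses.npz")["drift"]; s=read_state()
t=s["tool_pos"]; draw(c,[(DRIFT,d),(box(t[0]-3,t[0]+3,t[1]-3,t[1]+3,t[2]-3,t[2]+3),(0,0,0)),(box(t[0]-3,t[0]+3,t[1]-3,t[1]+3,t[2]+16,t[2]+22),(0,0,0))],"o5",(120,0,400,384),1.56)
print(c.proj([t]),c.proj([t+[0,0,-t[2]]]))
```

```text
[[251.8176344  227.95809974]] [[251.86877226 201.74962708]]
```

View pics/o5.png

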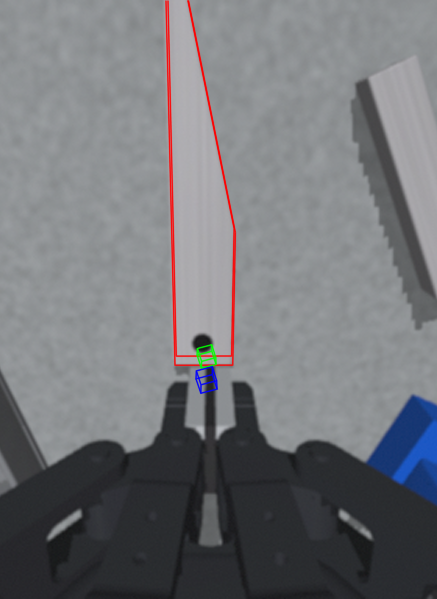

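```bash
python3 -m crank '[[[0,0,0],[0,0,0],0.45],[[0,0,0],[0,0,0],0.45],[[0,0,0],[0,0,0],0.45]]' 100;  python3 - <<'E'
from h import *
d=np.load("poses.npz")["drift"];g=pose(d,[(-60,0,0)])[0];go(g[0],g[1],0,np.degrees(d[2])); print(read_state()["tool_pos"])
c=save("wrist","w6"); cv2.imwrite("pics/w6b.png",cv2.resize(c["img"][180:330,140:380],None,fx=3,fy=3,interpolation=cv2.INTER_CUBIC)); t=read_state()["tool_pos"]; print(Cam("w6").proj([t,t+[0,0,10],t+[0,0,19]]))
E
```

```text
clock: 5.85
tool_pos: [598.4, -337.1, 44.5]
orientation: [179.8, -0.0, 74.0]
wrist_force: [0.8, 0.0, 0.3]
grip_width: 47.0
dist [ -0.8   0.8 -44.5] shift [0.0019, -0.0047, 0.1781] turn [0.0026, -0.0002, 0.0013] rows>= 1.0
[ 598.41584436 -337.07299504   44.53866767]
[[253.65520771 229.73145094]
 [253.68094354 237.39295446]
 [253.70660012 245.03086662]]
```

View pics/w6b.png

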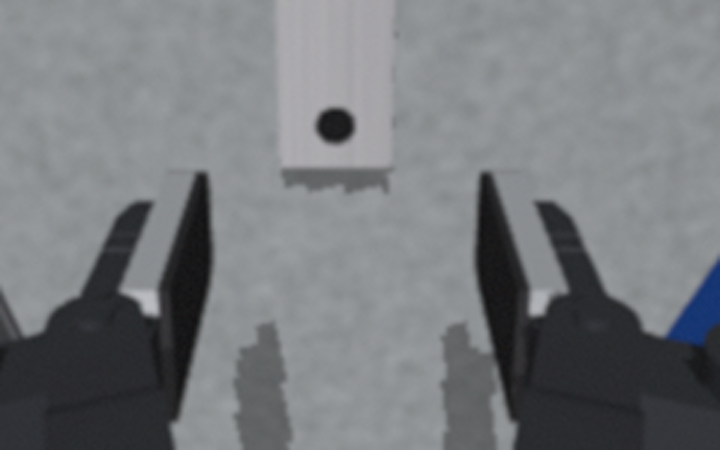

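Run:
```python
from h import *
c=Cam("w6"); s=read_state(); t=s["tool_pos"]; Rt=R.from_euler("xyz",s["orientation"],degrees=True)
for w,x,col in((23.5,11,0),(23.5,0,0)):
  for h in(0,5,10,15,20): print(x,h,(c.proj([t+Rt.apply([x,w,-h]),t+Rt.apply([x,-w,-h])])).round(1).tolist())
```

```text
11 0 [[292.4, 213.4], [214.9, 213.3]]
11 5 [[293.4, 216.7], [213.8, 216.7]]
11 10 [[294.5, 220.3], [212.7, 220.2]]
11 15 [[295.6, 224.0], [211.6, 224.0]]
11 20 [[296.8, 228.0], [210.3, 228.0]]
0 0 [[291.7, 229.8], [215.7, 229.7]]
0 5 [[292.6, 233.5], [214.6, 233.4]]
0 10 [[293.7, 237.4], [213.6, 237.4]]
0 15 [[294.8, 241.6], [212.4, 241.5]]
0 20 [[295.9, 246.0], [211.2, 245.9]]
```

```bash
python3 -m crank '[[[0.002,-0.005,0.08],[0.002,0,0],0.45],[[0.002,-0.005,0.17],[0.002,0,0],0.45],[[0.002,-0.005,0.185],[0.002,0,0],0.45],[[0.002,-0.005,0.185],[0.002,0,0],0.45]]'; python3 -m crank '[[[0,0,0.016],[0,0,0],0.45],[[0,0,0.016],[0,0,0],0.45],[[0,0,0.016],[0,0,0],0.45]]';python3 -m crank '[[[0,0,0.016],[0,0,0],0.45],[[0,0,0.016],[0,0,0],0.45]]'
```

```text
clock: 6.4
tool_pos: [597.2, -336.1, -2.6]
orientation: [-180.0, -0.0, 74.0]
wrist_force: [0.4, -0.5, 0.5]
grip_width: 47.3
clock: 6.78
tool_pos: [597.4, -336.3, -6.2]
orientation: [180.0, -0.0, 74.0]
wrist_force: [-0.7, -0.2, -0.5]
grip_width: 47.3
clock: 7.02
tool_pos: [597.1, -336.1, -10.5]
orientation: [-180.0, -0.0, 74.0]
wrist_force: [0.2, 0.2, 0.0]
grip_width: 47.1
```

```bash
python3 -m crank '[[[0,0,0.016],[0,0,0],0.45],[[0,0,0.016],[0,0,0],0.45]]';python3 - <<'E'
from h import *
c=save("wrist","w7"); cv2.imwrite("pics/w7b.png",cv2.resize(c["img"][130:330,140:380],None,fx=3,fy=3,interpolation=cv2.INTER_CUBIC)); save("scene","s7"); save("side","d7")
E
```

```text
clock: 7.28
tool_pos: [596.8, -335.8, -15.0]
orientation: [-179.9, -0.0, 74.0]
wrist_force: [0.5, -0.2, 0.9]
grip_width: 46.7
```

View pics/w7b.png

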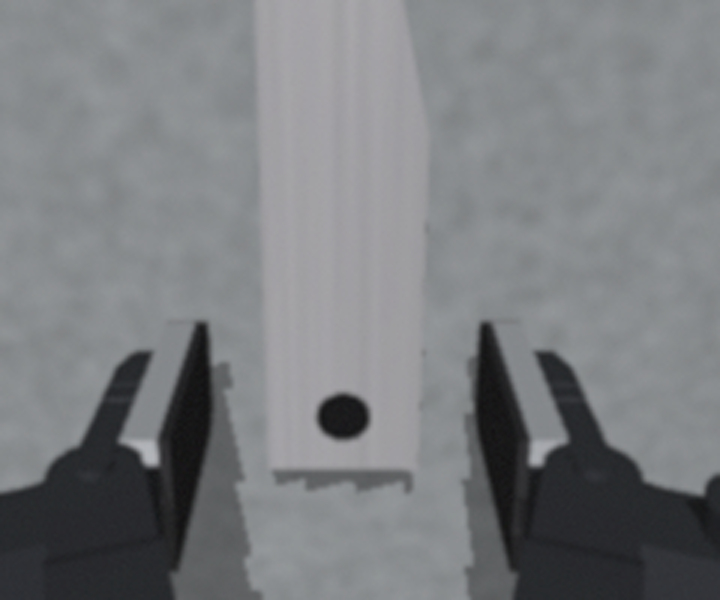

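```bash
python3 -m crank '[[[0,0,0.012],[0,0,0],0.45],[[0,0,0.012],[0,0,0],0.45]]';python3 -m crank '[[[0,0,0.01],[0,0,0],0.45],[[0,0,0.01],[0,0,0],0.45]]'
python3 - <<'E'
from h import *
c=save("wrist","w8"); cv2.imwrite("pics/w8b.png",cv2.resize(c["img"][130:330,140:380],None,fx=3,fy=3,interpolation=cv2.INTER_CUBIC)); 
for a,cr in(("s7",(190,210,270,280)),("d7",(210,110,310,210))):
    im=Cam(a).img[cr[1]:cr[3],cr[0]:cr[2]]; cv2.imwrite(f"pics/{a}z.png",cv2.resize(im,None,fx=6,fy=6,interpolation=cv2.INTER_CUBIC))
E
```

```text
clock: 7.68
tool_pos: [597.0, -335.9, -17.8]
orientation: [-180.0, -0.0, 74.0]
wrist_force: [-0.2, -0.1, 0.2]
grip_width: 46.7
clock: 7.92
tool_pos: [596.8, -335.8, -20.6]
orientation: [-179.9, -0.0, 74.0]
wrist_force: [0.6, -0.1, -0.0]
grip_width: 47.2
```

View pics/w8b.png

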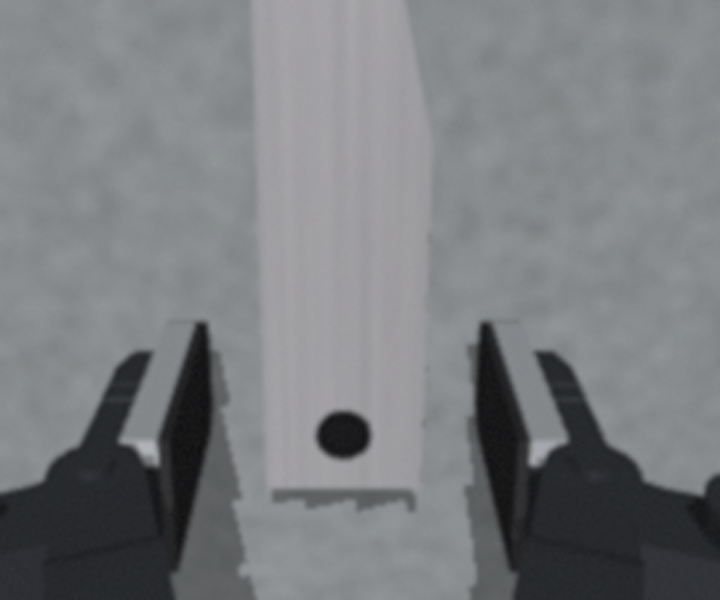

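View pics/s7z.png

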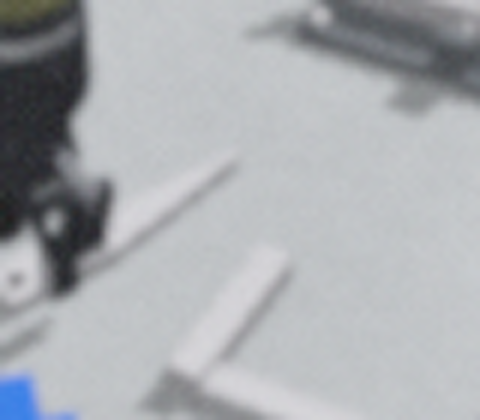

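```bash
python3 -m crank '[[[0,0,0.016],[0,0,0],0.45],[[0,0,0.016],[0,0,0],0.45],[[0,0,0.016],[0,0,0],1],[[0,0,0.016],[0,0,0],1],[[0,0,0.016],[0,0,0],1],[[0,0,0.016],[0,0,0],1],[[0,0,0.016],[0,0,0],1]]' 100
```

```text
clock: 8.85
tool_pos: [597.1, -336.1, -24.0]
orientation: [-180.0, -0.0, 74.0]
wrist_force: [-2.1, -0.2, 5.0]
grip_width: 24.8
```

```bash
python3 -m crank '[[[0,0,-0.03],[0,0,0],1],[[0,0,-0.12],[0,0,0],1],[[0,0,-0.3],[0,0,0],1],[[0,0,-0.3],[0,0,0],1],[[0,0,-0.3],[0,0,0],1]]'
python3 - <<'E'
from h import *
c=save("wrist","w9"); cv2.imwrite("pics/w9b.png",cv2.resize(c["img"],None,fx=1.5,fy=1.5,interpolation=cv2.INTER_CUBIC));
E
```

```text
clock: 9.48
tool_pos: [596.8, -335.7, 51.4]
orientation: [-180.0, -0.1, 74.0]
wrist_force: [-0.3, 0.1, -2.9]
grip_width: 24.9
```

View pics/w9b.png

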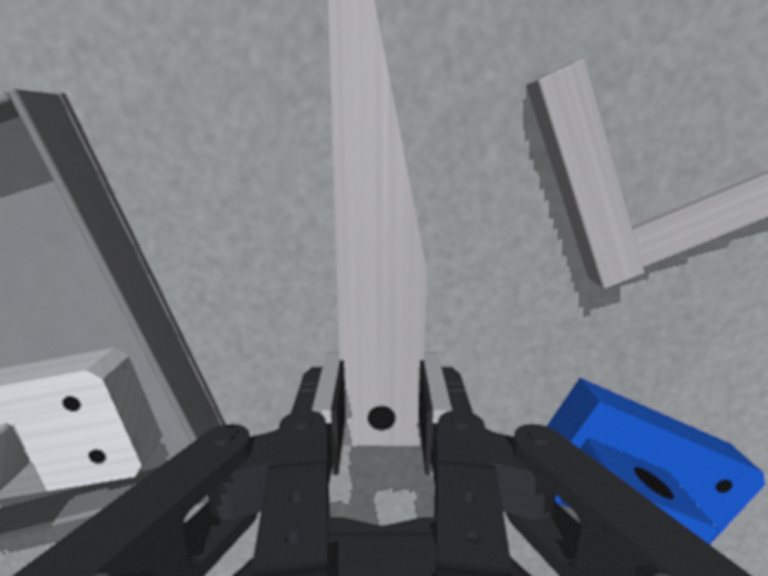

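Run:
```python
from h import *
d=np.load("poses.npz")["drift"]; c4=Cam("w4"); h=c4.back([((391.5+.5)/1.56-.5,(276+.5)/1.56-.5)],10)[0]
cs,sn=np.cos(d[2]),np.sin(d[2]); v=h[:2]-d[:2]; hx=(cs*v[0]+sn*v[1],-sn*v[0]+cs*v[1],10); print("hole in drift",hx)
c=Cam("w9"); s=read_state(); t=s["tool_pos"]; Rt=R.from_euler("xyz",s["orientation"],degrees=True)
q=np.array([hx,(-82.5,14,10),(-82.5,-14,10),(-17.5,-14,10)]) ; px=np.array([(381,418),(350,445),(423,445),(427,265)])
px=(px+.5)/1.5-.5
# left edge top: point where row=0
def P(p,m): # tool frame: x,y,zup(under side rel tcp), yaw, pitch
    m=np.atleast_2d(m)-[-60,0,0]; m=R.from_euler("zy",[p[3],p[4]]).apply(m); m=m+[p[0],p[1],p[2]]
    w=m*[1,-1,-1]; return t+Rt.apply(w)
def f(p):
    e=c.proj(P(p,q))-px
    e2=c.proj(P(p,[(20,14,10),(20,-5.75,10)]))  # edges near top
    L=c.proj(P(p,[(-17.5,14,10),(60,14,10)])); Rr=c.proj(P(p,[(-17.5,-14,10),(60,3.05,10)]))
    def xat(seg,row): a,b=seg; return a[0]+(b[0]-a[0])*(row-a[1])/(b[1]-a[1])
    g=[xat(L,2)-((331+.5)/1.5-.5),xat(L,150)-((338+.5)/1.5-.5),xat(Rr,2)-((376+.5)/1.5-.5),xat(Rr,90)-((400+.5)/1.5-.5)]
    return np.r_[e.ravel(),g]
r=least_squares(f,[0,0,24,0,0.],x_scale=[1,1,1,.01,.01]); print(r.x[:3].round(1),np.degrees(r.x[3:]).round(2),r.fun.round(1))
```

```text
hole in drift (np.float64(-71.00772769514172), np.float64(1.0620917653900115), 10)
[-0.5 -2.1 24.3] [0.48 3.55] [ 0.7 -1.1 -2.8  0.3  1.2 -0.1  0.9  0.8  0.1  0.4 -1.3  0.9]
```

Run:
```python
from h import *
go(560,50,200)
```

```text
dist [-36.3 385.4 149.6] shift [1.4425, -0.566, -0.5951] turn [-0.0016, -0.0009, 0.0] rows>= 7.0
```

```bash
python3 -m crank '[[[0.1,-0.04,-0.3],[0,0,0],1],[[0.8,-0.3,-0.59],[0,0,0],1],[[0.8,-0.3,-0.59],[0,0,0],1],[[0.8,-0.3,-0.59],[0,0,0],1],[[0.8,-0.3,-0.59],[0,0,0],1]]'; python3 -m crank '[[[0.62,-0.25,0],[0,0,0],1],[[0.62,-0.25,0],[0,0,0],1],[[0.62,-0.25,0],[0,0,0],1],[[0.62,-0.25,0],[0,0,0],1]]';python3 - <<'E'
from h import *
c=save("wrist","w10"); cv2.imwrite("pics/w10b.png",cv2.resize(c["img"],None,fx=1.56,fy=1.56,interpolation=cv2.INTER_CUBIC)); 
E
```

```text
clock: 10.15
tool_pos: [579.4, -117.1, 198.4]
orientation: [-179.8, -0.2, 74.3]
wrist_force: [0.1, 0.0, -3.1]
grip_width: 25.1
clock: 10.65
tool_pos: [559.2, 55.7, 197.8]
orientation: [-179.5, -0.4, 74.9]
wrist_force: [-0.2, -1.3, -2.6]
grip_width: 25.2
```

View pics/w10b.png

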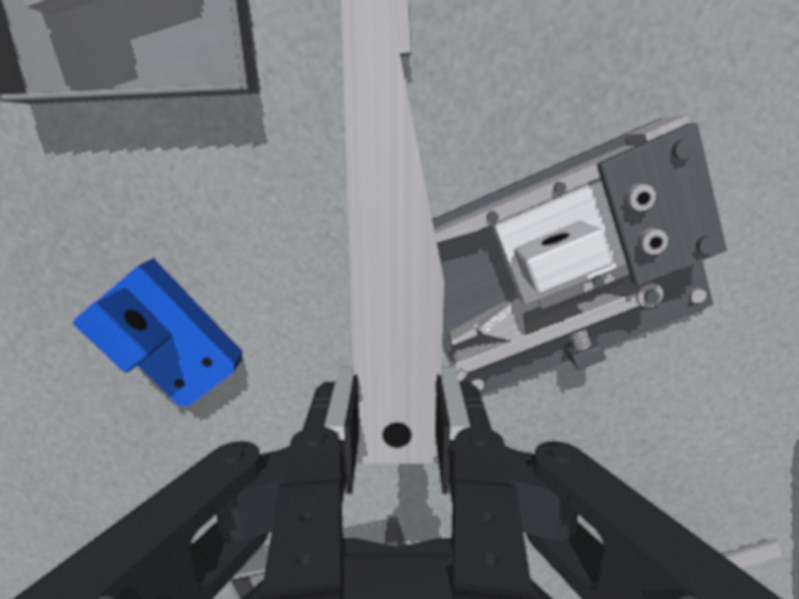

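Run:
```python
from h import *
go(500,30,190,45)
```

```text
dist [-59.7 -21.7  -8.1] shift [-0.1471, -0.2071, 0.0335] turn [-0.0056, -0.0013, 0.3446] rows>= 3.0
```

```bash
python3 -m crank '[[[-0.147,-0.207,0.03],[-0.005,0,0.345],1],[[-0.147,-0.207,0.03],[-0.005,0,0.345],1],[[-0.147,-0.207,0.03],[-0.005,0,0.345],1],[[-0.147,-0.207,0.03],[-0.005,0,0.345],1],[[-0.147,-0.207,0.03],[-0.005,0,0.345],1]]';python3 - <<'E'
from h import *
c=save("wrist","w11"); cv2.imwrite("pics/w11b.png",cv2.resize(c["img"],None,fx=1.56,fy=1.56,interpolation=cv2.INTER_CUBIC)); 
cv2.imwrite("pics/w11z.png",cv2.resize(c["img"][20:170,300:490],None,fx=4.2,fy=4.2,interpolation=cv2.INTER_CUBIC)); 
E
```

```text
clock: 11.32
tool_pos: [500.0, 29.1, 190.6]
orientation: [-179.9, -0.0, 45.0]
wrist_force: [-0.3, 0.4, -3.6]
grip_width: 25.0
```

View pics/w11b.png

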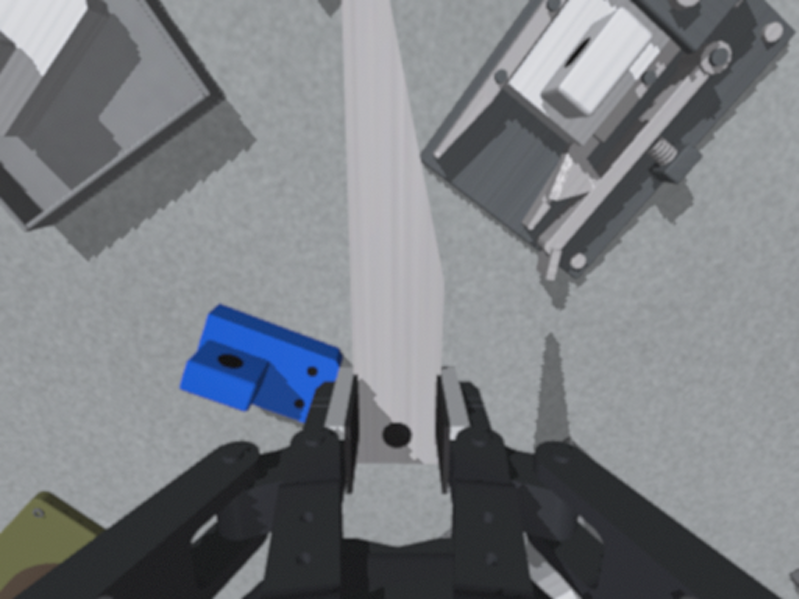

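Run:
```python
from h import *
c=Cam("w11"); P=np.load("poses.npz")
cv2.imwrite("pics/w11z.png",cv2.resize(c.img[0:190,262:512],None,fx=3.1,fy=3.1,interpolation=cv2.INTER_CUBIC)); 
draw(c,[(jig(),P["jig"])],"o11",(262,0,512,190),3.1)
```

```text
(no output)
```

View pics/w11z.png

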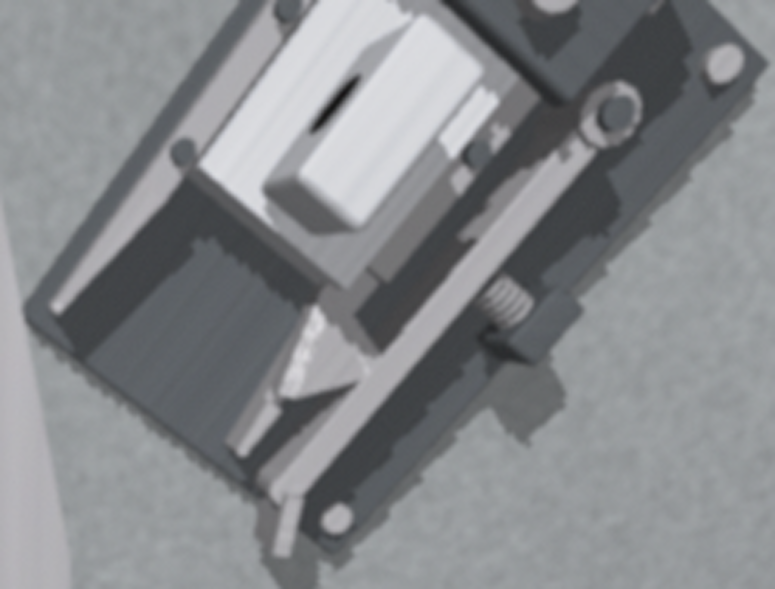

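View pics/o11.png

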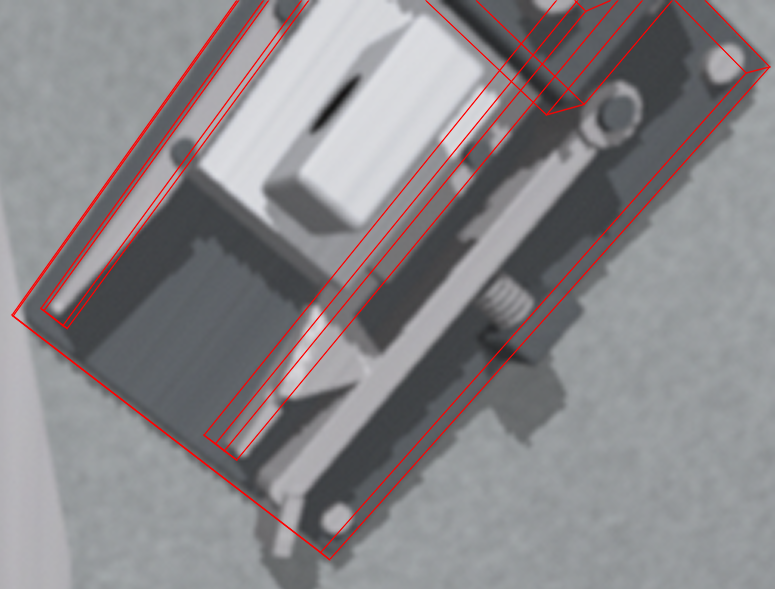

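Run:
```python
from h import *
c=Cam("w11"); P=dict(np.load("poses.npz"))
k=lambda p:[(262+(x+.5)/3.1-.5,(y+.5)/3.1-.5) for x,y in p]
M=[(-112,50,10),(-104,-41.75,28),(-104,41.75,28),(100,-105,10),(34,-46,48),(-35,13,74),(-35,-13,74),(17,-13,74),(17,13,74),(-112,-105,10)]
px=k([(28,308),(238,453),(57,305),(768,63),(567,103),(302,178),(360,228),(483,72),(425,15),(328,550)])
p,r=fit([(c,M,px)],P["jig"]); print(p[:2],np.degrees(p[2]),r.round(1).tolist())
p,r=fit([(c,M[1:5],px[1:5])],P["jig"]); print(p[:2],np.degrees(p[2]),r.round(1).tolist())
p,r=fit([(c,M[5:9],px[5:9])],P["jig"]); print("via bracket",p[:2],np.degrees(p[2]),r.round(1).tolist())
# w10 bracket/jig too
```

```text
[676.79066994  36.35385774] 8.891842862500434 [[-4.1, 2.1], [-0.8, 0.7], [-2.0, 2.2], [1.5, 0.4], [0.6, 1.3], [-2.6, -1.2], [0.5, 1.6], [4.0, -1.6], [0.6, -4.1], [1.3, 2.5]]
[677.5656415   37.01316148] 8.776396561066921 [[-0.8, -0.2], [-2.1, 1.0], [1.8, -0.4], [0.9, 0.2]]
via bracket [675.68004799  35.89098516] 9.268062712838253 [[-3.1, 0.5], [0.1, 3.0], [3.2, -0.2], [-0.3, -2.6]]
```

```bash
cat >> h.py <<'E'
def J(): return np.load("poses.npz")["jig"]
def gj(x,y,z,dyaw=0):
    """go to tcp at jig-frame x,y ; z tcp world"""
    p=J(); w=pose(p,[(x,y,0)])[0]; print("world",w[:2].round(1)); go(w[0],w[1],z,np.degrees(p[2])+dyaw)
def injig(v):
    p=J(); c,s=np.cos(p[2]),np.sin(p[2]); d=np.asarray(v)[:2]-p[:2]; return np.array([c*d[0]+s*d[1],-s*d[0]+c*d[1]])
def st():
    s=read_state(); print("t",round(s["clock"],2),"tcp jig",injig(s["tool_pos"]).round(1),"z",s["tool_pos"][2].round(1),"rpy",s["orientation"].round(1),"F",s["wrist_force"].round(1),"w",s["grip_width"].round(1))
E
python3 - <<'E'
from h import *
P=dict(np.load("poses.npz"));P["jig"]=np.array([676.8,36.4,np.radians(8.9)]);np.savez("poses.npz",**P)
gj(-272,-60,12)
E
```

```text
world [417.4 -65. ]
dist [ -82.7  -94.3 -178.7] shift [-0.5015, 0.0336, 0.7142] turn [-0.0012, -0.0004, 0.4203] rows>= 4.0
```

Run:
```python
from h import *
c=Cam("w11"); b=lambda p,z:c.back([((x+.5)/1.56-.5,(y+.5)/1.56-.5) for x,y in p],z)
print(b([(340,350),(300,420),(218,306)],[24]).round(),[injig(v).round() for v in b([(340,350),(300,420),(218,306)],[24])])
```

```text
[[415.   8.  24.]
 [344. -12.  24.]
 [376.  98.  24.]] [array([-263.,   12.]), array([-336.,    3.]), array([-287.,  108.])]
```

```bash
python3 -m crank '[[[-0.25,0.016,0.2],[0,0,0.12],1],[[-0.5,0.033,0.4],[0,0,0.24],1],[[-0.5,0.033,0.55],[0,0,0.42],1],[[-0.5,0.033,0.65],[0,0,0.42],1],[[-0.5,0.033,0.65],[0,0,0.42],1],[[-0.5,0.033,0.65],[0,0,0.42],1]]';python3 - <<'E'
from h import *
st(); save("scene","s12"); save("side","d12"); save("wrist","w12")
for a,cr in(("s12",(170,170,290,250)),("d12",(200,150,320,230))):
    im=Cam(a).img[cr[1]:cr[3],cr[0]:cr[2]]; cv2.imwrite(f"pics/{a}z.png",cv2.resize(im,None,fx=6.5,fy=6.5,interpolation=cv2.INTER_CUBIC))
E
```

```text
clock: 12.12
tool_pos: [419.6, -65.3, 29.2]
orientation: [180.0, -0.1, 9.0]
wrist_force: [-0.1, 0.2, -2.1]
grip_width: 25.0Traceback (most recent call last):
  File "<stdin>", line 2, in <module>
  File "h.py", line 61, in st
    s=read_state(); print("t",round(s["clock"],2),"tcp jig",injig(s["tool_pos"]).round(1),"z",s["tool_pos"][2].round(1),"rpy",s["orientation"].round(1),"F",s["wrist_force"].round(1),"w",s["grip_width"].round(1))
                                                                                                                                                                                          ^^^^^^^^^^^^^^^^^^^^^
AttributeError: 'float' object has no attribute 'round'
```

```bash
sed -i 's/s\["grip_width"\].round(1)/round(float(s["grip_width"]),1)/' h.py
python3 - <<'E'
from h import *
st(); save("scene","s12"); save("side","d12"); save("wrist","w12")
for a,cr in(("s12",(170,170,290,250)),("d12",(200,150,320,230))):
    im=Cam(a).img[cr[1]:cr[3],cr[0]:cr[2]]; cv2.imwrite(f"pics/{a}z.png",cv2.resize(im,None,fx=6.5,fy=6.5,interpolation=cv2.INTER_CUBIC))
E
```

```text
t 12.12 tcp jig [-269.9  -60.7] z 29.2 rpy [ 1.8e+02 -1.0e-01  9.0e+00] F [-0.1  0.2 -2.1] w 25.0
```

View pics/s12z.png

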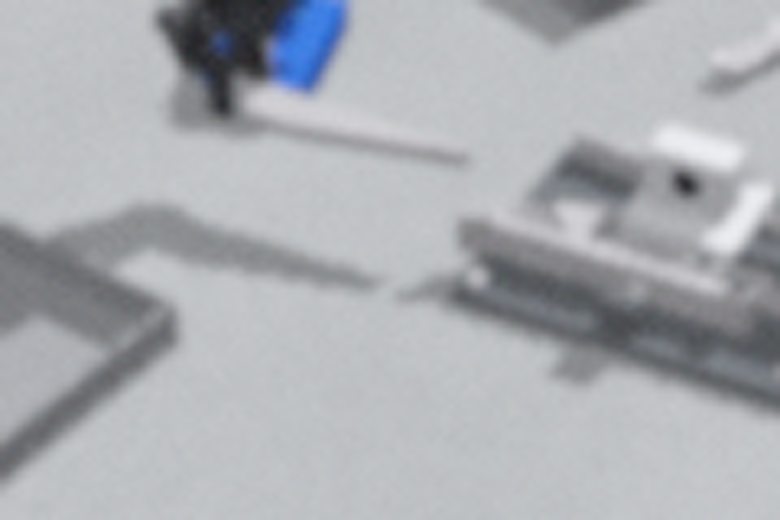

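View pics/d12z.png

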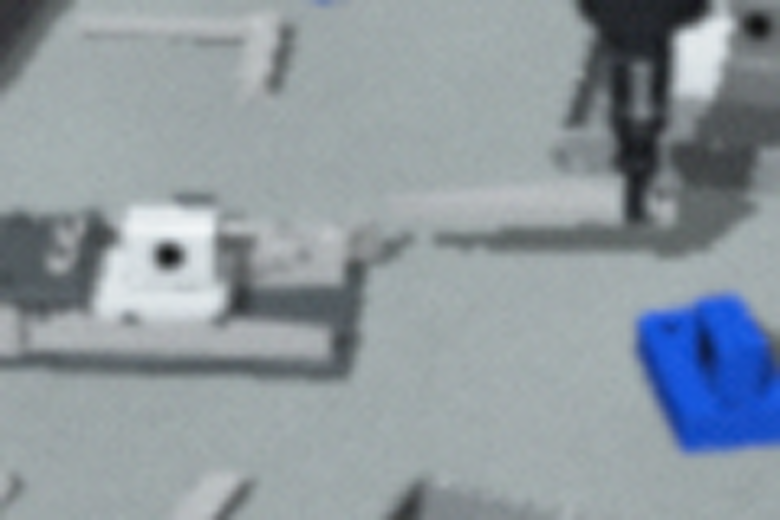

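View pics/w12.png

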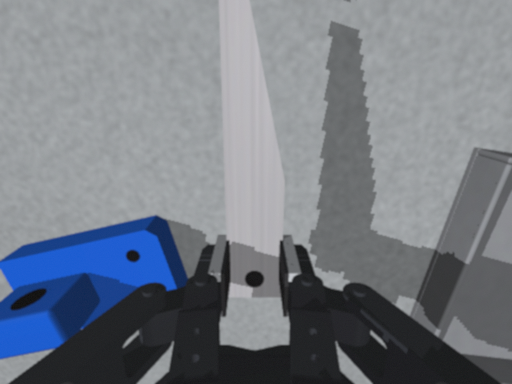

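Run:
```python
from h import *
s=read_state();t=s["tool_pos"]; p=J(); ti=injig(t)
S,D=Cam("s12"),Cam("d12")
# triangulate tip top
def tri(a,b):
    A=[];
    for c,u in((S,a),(D,b)):
        o=c.pos(); q=c.back([u],0)[0]; d=(q-o)/np.linalg.norm(q-o); A.append((o,d))
    M=sum(np.eye(3)-np.outer(d,d) for o,d in A); v=sum((np.eye(3)-np.outer(d,d))@o for o,d in A); return np.linalg.solve(M,v)
X=tri((170+466/6.5,170+158/6.5),(200+395/6.5,150+208/6.5)); print("tip tri",X.round(1),injig(X).round(1))
X=tri((170+245/6.5,170+103/6.5),(200+620/6.5,150+200/6.5)); print("near grip tri",X.round(1),injig(X).round(1))
for z in(53,58): 
  q=pose(p,[(ti[0]+142.5,ti[1]+11,z)]); print(z,S.proj(q).round(1),D.proj(q).round(1))
print("obs",(170+466/6.5,170+158/6.5),(200+395/6.5,150+208/6.5))
```

```text
tip tri [553.2 -32.5  55.7] [-132.7  -48.9]
near grip tri [425.1 -68.3  58.5] [-264.9  -64.5]
53 [[242.1 195. ]] [[258.6 182.9]]
58 [[242.1 193.9]] [[258.6 181.7]]
obs (241.69230769230768, 194.30769230769232) (260.7692307692308, 182.0)
```

```bash
python3 - <<'E'
from h import *
gj(-271,-60,-11)
E
python3 -m crank '[[[-0.004,-0.003,0.06],[0,0,0],1],[[-0.004,-0.003,0.161],[0,0,0],1],[[-0.004,-0.003,0.161],[0,0,0],1],[[-0.004,-0.003,0.161],[0,0,0],1]]';python3 - <<'E'
from h import *
st(); save("scene","s13"); save("side","d13")
for a,cr in(("s13",(170,170,290,250)),("d13",(200,150,320,230))):
    im=Cam(a).img[cr[1]:cr[3],cr[0]:cr[2]]; cv2.imwrite(f"pics/{a}z.png",cv2.resize(im,None,fx=6.5,fy=6.5,interpolation=cv2.INTER_CUBIC))
gj(-240,-60,-11)
E
```

```text
world [418.3 -64.8]
dist [ -1.   -0.2 -40.5] shift [-0.0044, 0.0, 0.1621] turn [-0.0001, -0.0015, 0.0019] rows>= 1.0
clock: 12.78
tool_pos: [429.4, -65.7, -0.5]
orientation: [-179.6, 1.1, 9.1]
wrist_force: [-0.6, -0.5, -2.4]
grip_width: 24.9
t 12.78 tcp jig [-260.2  -62.6] z -0.5 rpy [-179.6    1.1    9.1] F [-0.6 -0.5 -2.4] w 24.9
world [449. -60.]
dist [ 19.6   5.8 -10.7] shift [0.0818, -0.0102, 0.0415] turn [-0.0045, 0.0127, 0.002] rows>= 1.0
```

View pics/s13z.png

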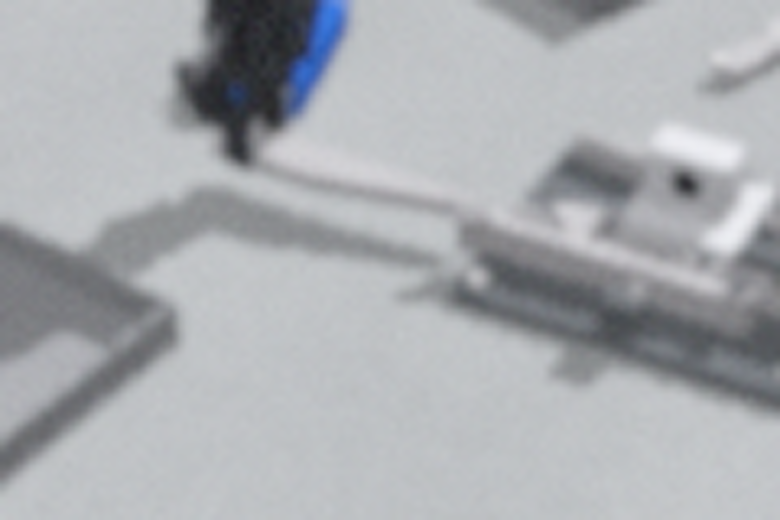

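View pics/d13z.png

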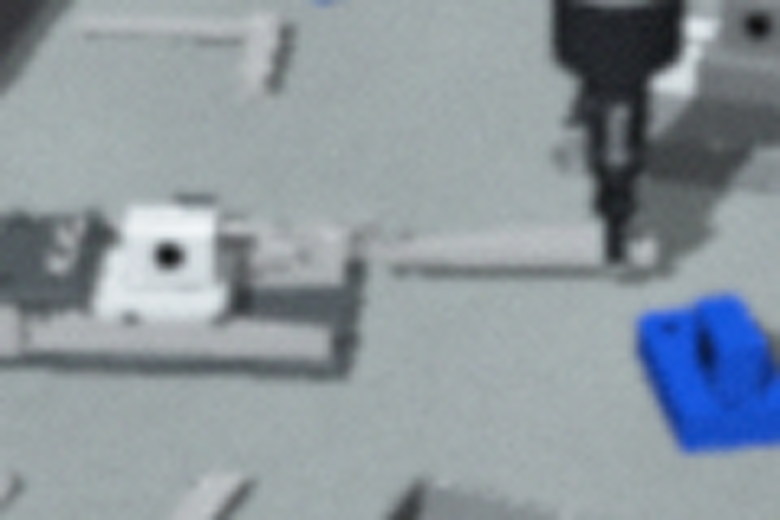

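Run:
```python
from h import *
gj(-241,-59.5,15)
```

```text
world [447.9 -59.7]
dist [18.5  6.1 15.3] shift [0.0758, -0.0129, -0.0624] turn [-0.0045, 0.0127, 0.002] rows>= 1.0
```

```bash
python3 -m crank '[[[0,0,-0.07],[-0.004,0.012,0.002],1],[[0,-0.012,-0.07],[-0.004,0.012,0.002],1],[[0.076,-0.013,-0.063],[-0.004,0.012,0.002],1],[[0.076,-0.013,-0.063],[-0.004,0.012,0.002],1],[[0.076,-0.013,-0.063],[-0.004,0.012,0.002],1]]';python3 - <<'E'
from h import *
st(); gj(-241,-59.5,-11)
E
```

```text
clock: 13.5
tool_pos: [446.9, -59.6, 15.0]
orientation: [-179.9, 0.1, 8.9]
wrist_force: [-0.8, 0.2, -2.3]
grip_width: 24.6
t 13.5 tcp jig [-242.   -59.3] z 15.0 rpy [-1.799e+02  1.000e-01  8.900e+00] F [-0.8  0.2 -2.3] w 24.6
world [447.9 -59.7]
dist [  1.   -0.1 -26. ] shift [0.0041, 0.0011, 0.1039] turn [-0.0007, 0.0016, 0.0001] rows>= 1.0
```

```bash
python3 -m crank '[[[0.004,0,0.04],[0,0,0],1],[[0.004,0,0.08],[0,0,0],1],[[0.004,0,0.1],[0,0,0],1],[[0.004,0,0.1],[0,0,0],1]]';python3 - <<'E'
from h import *
st(); gj(-225,-59.5,-11); save("scene","s14"); save("side","d14")
for a,cr in(("s14",(200,170,290,240)),("d14",(210,160,310,220))):
    im=Cam(a).img[cr[1]:cr[3],cr[0]:cr[2]]; cv2.imwrite(f"pics/{a}z.png",cv2.resize(im,None,fx=8,fy=8,interpolation=cv2.INTER_CUBIC))
E
```

```text
clock: 14.0
tool_pos: [448.3, -59.7, -9.4]
orientation: [-179.9, 0.3, 8.9]
wrist_force: [0.2, -0.0, -2.2]
grip_width: 24.3
t 14.0 tcp jig [-240.6  -59.6] z -9.4 rpy [-179.9    0.3    8.9] F [ 0.2 -0.  -2.2] w 24.3
world [463.7 -57.2]
dist [15.4  2.5 -1.6] shift [0.0626, -0.0004, 0.0059] turn [-0.0012, 0.0032, -0.0003] rows>= 1.0
```

View pics/s14z.png

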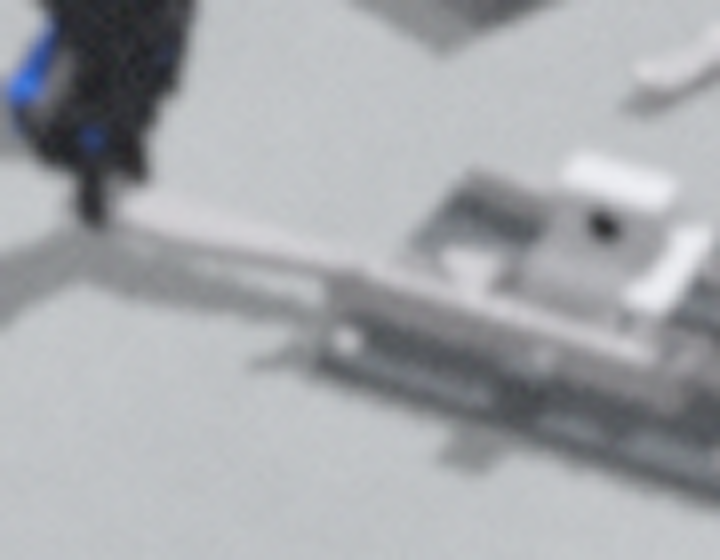

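View pics/d14z.png

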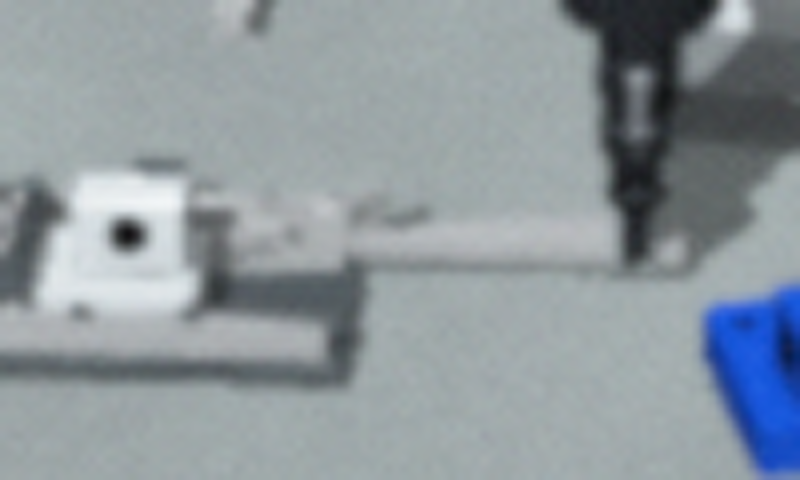

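```bash
python3 -m crank '[[[0.04,0,0.005],[0,0.003,0],1],[[0.08,0,0.01],[0,0.003,0],1],[[0.12,0,0.01],[0,0.003,0],1],[[0.12,0,0.01],[0,0.003,0],1]]';python3 - <<'E'
from h import *
st(); gj(-180,-59,-12)
E
```

```text
clock: 14.6
tool_pos: [479.6, -54.1, -11.7]
orientation: [-179.9, -0.1, 9.0]
wrist_force: [0.8, 0.8, -2.2]
grip_width: 25.4
t 14.6 tcp jig [-208.8  -58.9] z -11.7 rpy [-1.799e+02 -1.000e-01  9.000e+00] F [ 0.8  0.8 -2.2] w 25.4
world [508.1 -49.7]
dist [28.5  4.4 -0.3] shift [0.1151, 0.0006, 0.0015] turn [-0.0008, -0.0013, 0.0015] rows>= 1.0
```

```bash
python3 -m crank '[[[0.04,0,0],[0,0,0],1],[[0.08,0,0],[0,0,0],1],[[0.12,0,0],[0,0,0],1],[[0.12,0,0],[0,0,0],1]]';python3 - <<'E'
from h import *
st(); gj(-146,-58.5,-12)
E
```

```text
clock: 15.1
tool_pos: [510.8, -49.1, -11.6]
orientation: [-180.0, -0.2, 9.1]
wrist_force: [1.0, 0.2, -2.0]
grip_width: 24.9
t 15.1 tcp jig [-177.2  -58.8] z -11.6 rpy [-180.    -0.2    9.1] F [ 1.   0.2 -2. ] w 24.9
world [541.6 -44. ]
dist [30.8  5.1 -0.4] shift [0.1249, -0.0008, 0.0021] turn [-0.0003, -0.0026, 0.0022] rows>= 1.0
```

Run:
```python
from h import *
save("scene","s15"); save("side","d15"); save("wrist","w15")
for a,cr in(("s15",(210,170,300,240)),("d15",(210,160,310,220))):
    im=Cam(a).img[cr[1]:cr[3],cr[0]:cr[2]]; cv2.imwrite(f"pics/{a}z.png",cv2.resize(im,None,fx=8,fy=8,interpolation=cv2.INTER_CUBIC))
```

```text
(no output)
```

View pics/s15z.png

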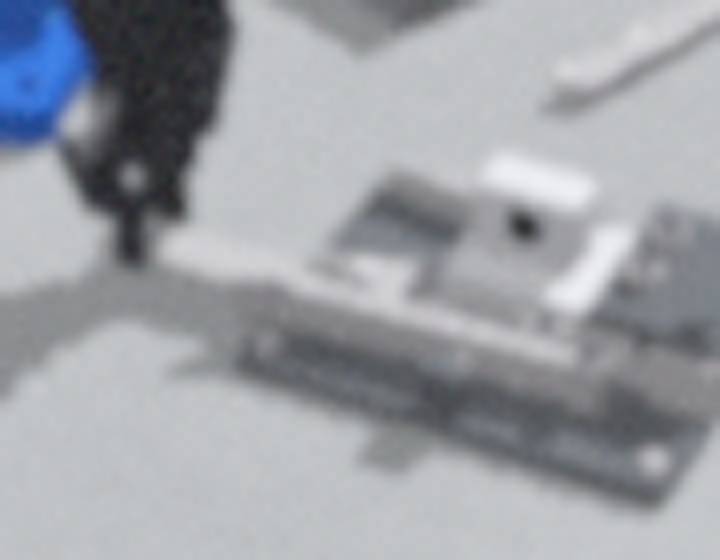

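View pics/w15.png

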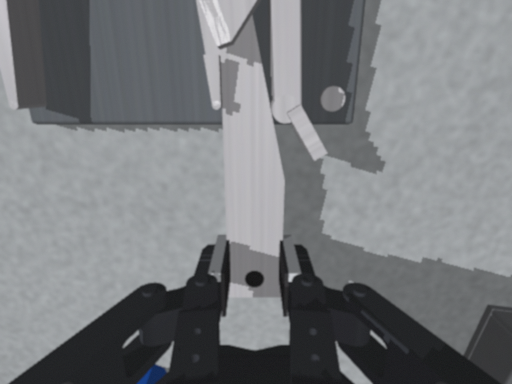

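```bash
python3 -m crank '[[[0.04,0,0],[0,0,0],1],[[0.08,0,0],[0,0,0],1],[[0.12,0,0],[0,0,0],1],[[0.136,0,0],[0,0,0],1],[[0.136,0,0],[0,0,0],1]]';python3 - <<'E'
from h import *
st(); save("wrist","w16")
E
```

```text
clock: 15.88
tool_pos: [544.7, -43.7, -11.4]
orientation: [-180.0, -0.3, 9.1]
wrist_force: [0.1, 0.8, -2.6]
grip_width: 25.2
t 15.88 tcp jig [-142.9  -58.7] z -11.4 rpy [-180.    -0.3    9.1] F [ 0.1  0.8 -2.6] w 25.2
```

View pics/w16.png

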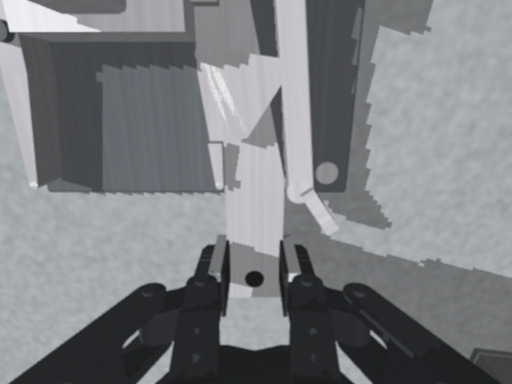

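```bash
python3 -m crank '[[[0,0,0.007],[0,0,0],1],[[0,0,0.007],[0,0,0],1],[[0,0,0.007],[0,0,0],0.5],[[0,0,0.007],[0,0,0],0.5],[[0,0,0.007],[0,0,0],0.5],[[0,0,-0.15],[0,0,0],0.5],[[0,0,-0.4],[0,0,0],0.5],[[0,0,-0.64],[0,0,0],0.5],[[0,0,-0.64],[0,0,0],0.5]]';python3 - <<'E'
from h import *
st(); save("wrist","w17");gj(-9,0,110)
E
```

```text
clock: 17.05
tool_pos: [547.0, -45.1, 153.0]
orientation: [179.9, -0.8, 9.1]
wrist_force: [-0.4, -0.1, -1.3]
grip_width: 42.6
t 17.05 tcp jig [-140.9  -60.4] z 153.0 rpy [179.9  -0.8   9.1] F [-0.4 -0.1 -1.3] w 42.6
world [667.9  35. ]
dist [122.7  79.  -40.6] shift [0.5329, -0.2346, 0.1673] turn [0.0001, -0.0062, 0.0022] rows>= 3.0
```

View pics/w17.png

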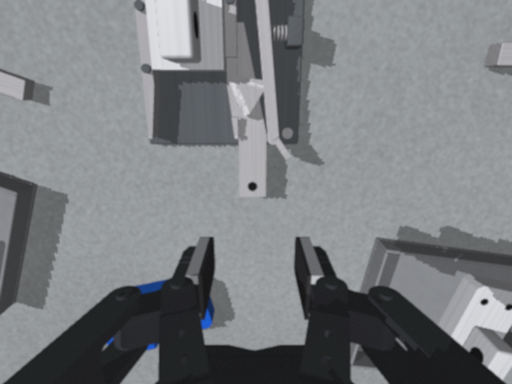

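```bash
python3 -m crank '[[[0.26,-0.11,0],[0,-0.006,0.002],0.5],[[0.533,-0.235,0.05],[0,-0.006,0.002],0.5],[[0.533,-0.235,0.167],[0,-0.006,0.002],0.5],[[0.533,-0.235,0.167],[0,-0.006,0.002],0.5],[[0.533,-0.235,0.167],[0,-0.006,0.002],0.5]]' 80;python3 - <<'E'
from h import *
st(); save("wrist","w18");gj(-9,0,15); save("scene","s18")
c=Cam("w18"); draw(c,[(bracket(10),tuple(pose(J(),[(15,0,0)])[0][:2])+(J()[2],)),(jig(),J())],"o18",None,1.5)
E
```

```text
clock: 17.73
tool_pos: [666.7, 33.4, 109.8]
orientation: [179.9, 0.1, 8.8]
wrist_force: [-1.3, -0.4, 0.6]
grip_width: 42.9
t 17.73 tcp jig [-10.5  -1.4] z 109.8 rpy [1.799e+02 1.000e-01 8.800e+00] F [-1.3 -0.4  0.6] w 42.9
world [667.9  35. ]
dist [  0.8   1.9 -95.7] shift [0.0046, -0.0074, 0.3826] turn [0.0008, 0.0002, -0.0016] rows>= 2.0
```

View pics/o18.png

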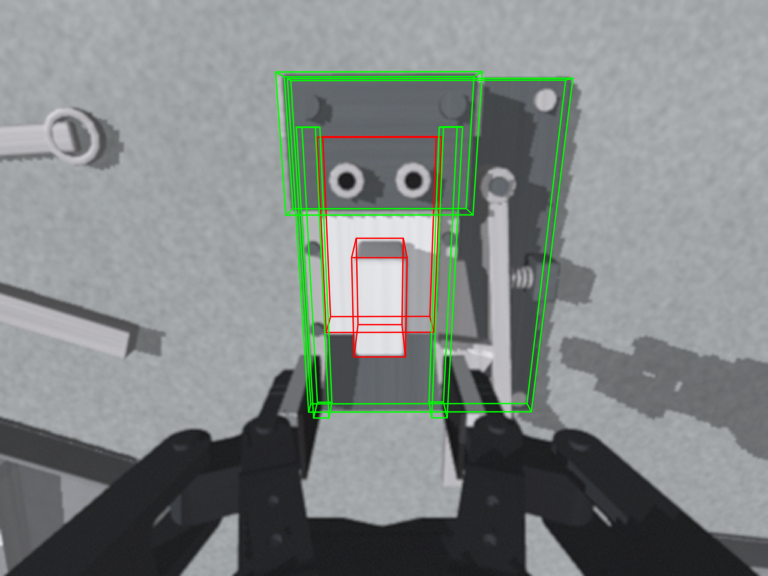

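```bash
python3 -m crank '[[[0.005,-0.007,0.15],[0,0,-0.001],0.5],[[0.005,-0.007,0.3],[0,0,-0.001],0.5],[[0.005,-0.007,0.38],[0,0,-0.001],0.5],[[0.005,-0.007,0.38],[0,0,-0.001],0.5],[[0.005,-0.007,0.38],[0,0,-0.001],1],[[0.005,-0.007,0.38],[0,0,-0.001],1],[[0.005,-0.007,0.38],[0,0,-0.001],1],[[0.005,-0.007,0.38],[0,0,-0.001],1]]' 80;python3 - <<'E'
from h import *
st(); gj(-75,0,15)
E
```

```text
clock: 18.82
tool_pos: [669.8, 34.4, 18.1]
orientation: [179.9, -0.2, 8.8]
wrist_force: [-0.5, -0.2, 6.4]
grip_width: 24.9
t 18.82 tcp jig [-7.2 -0.9] z 18.1 rpy [179.9  -0.2   8.8] F [-0.5 -0.2  6.4] w 24.9
world [602.7  24.8]
dist [-67.1  -9.6  -3.1] shift [-0.2712, -0.0033, 0.0114] turn [0.0014, -0.0024, -0.0008] rows>= 2.0
```

Run:
```python
from h import *
for n in("wrist","scene","side"): save(n,n[0]+"19")
cv2.imwrite("pics/s19z.png",cv2.resize(Cam("s19").img[150:240,230:320],None,fx=7,fy=7,interpolation=cv2.INTER_CUBIC));st()
cv2.imwrite("pics/s19y.png",cv2.resize(Cam("s19").img[110:240,190:350],None,fx=5,fy=5,interpolation=cv2.INTER_CUBIC))
```

```text
t 18.98 tcp jig [-7.2 -0.9] z 18.1 rpy [179.9  -0.2   8.8] F [-1.3 -1.1  6.6] w 24.9
```

View pics/w19.png

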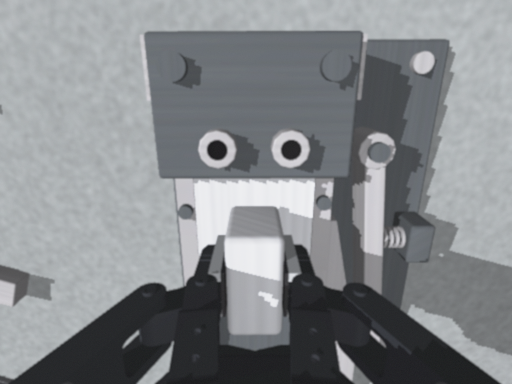

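View pics/s19z.png

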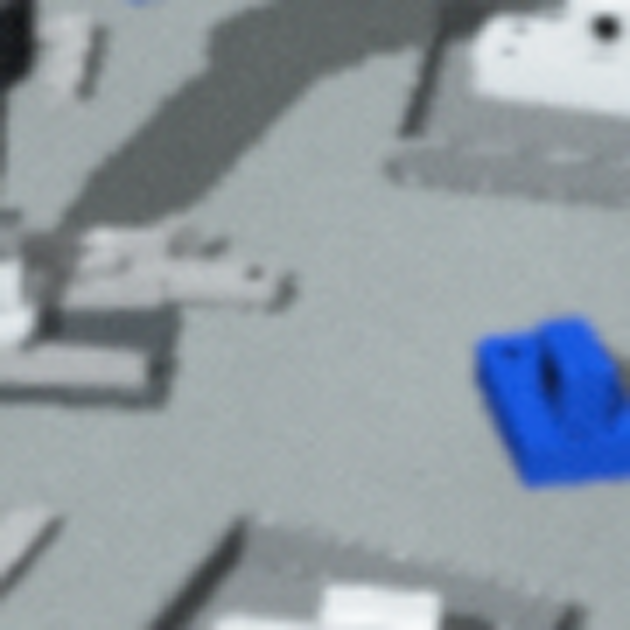

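```bash
python3 -m crank '[[[0,0,0],[0,0,0],1],[[0,0,0],[0,0,0],1]]'; python3 -m crank '[[[-0.03,0,-0.003],[0,0,0],1],[[-0.06,0,-0.004],[0,0,0],1],[[-0.06,0,-0.004],[0,0,0],1]]'
python3 - <<'E'
from h import *
st()
E
```

```text
clock: 19.23
tool_pos: [669.6, 34.7, 18.1]
orientation: [179.9, -0.2, 8.8]
wrist_force: [-0.3, 0.3, 0.8]
grip_width: 24.9
clock: 19.6
tool_pos: [653.3, 32.3, 18.7]
orientation: [179.9, -0.1, 8.8]
wrist_force: [0.3, -0.0, -4.1]
grip_width: 24.8
t 19.6 tcp jig [-23.8  -0.4] z 18.7 rpy [ 1.799e+02 -1.000e-01  8.800e+00] F [ 0.3 -0.  -4.1] w 24.8
```

```bash
python3 -m crank '[[[-0.06,0,0],[0,0,0],1],[[-0.12,0,0],[0,0,0],1],[[-0.18,0,0],[0,0,0],1],[[-0.22,0,0],[0,0,0],1],[[-0.22,0,0],[0,0,0],1]]'
python3 - <<'E'
from h import *
st()
E
```

```text
clock: 20.23
tool_pos: [598.5, 23.8, 18.7]
orientation: [179.9, -0.0, 8.8]
wrist_force: [0.6, -0.6, -4.2]
grip_width: 24.5
t 20.23 tcp jig [-79.3  -0.4] z 18.7 rpy [179.9  -0.    8.8] F [ 0.6 -0.6 -4.2] w 24.5
```

```bash
python3 -m crank '[[[0,0,-0.1],[0,0,0],1],[[0,0,-0.3],[0,0,0],1],[[0,0,-0.45],[0,0,0],1],[[0,0,-0.45],[0,0,0],1]]'
python3 - <<'E'
from h import *
st(); go(381,-252,90,1)
P=np.load("poses.npz")
for n,cr in(("w17",(330,200,512,384)),("w4",(0,60,200,270))):
    draw(Cam(n),[(TRAY,P["tray"]),(bracket(4),P["old"])],"ot"+n,cr,3.5)
E
```

```text
clock: 20.72
tool_pos: [601.7, 23.3, 134.2]
orientation: [179.8, -0.5, 8.8]
wrist_force: [1.1, 0.9, -4.6]
grip_width: 25.0
t 20.73 tcp jig [-76.2  -1.3] z 134.2 rpy [179.8  -0.5   8.8] F [ 1.1  0.9 -4.6] w 25.0
dist [-220.7 -275.3  -44.2] shift [-1.0421, 0.953, 0.171] turn [0.0015, -0.0057, 0.0906] rows>= 6.0
```

View pics/otw17.png

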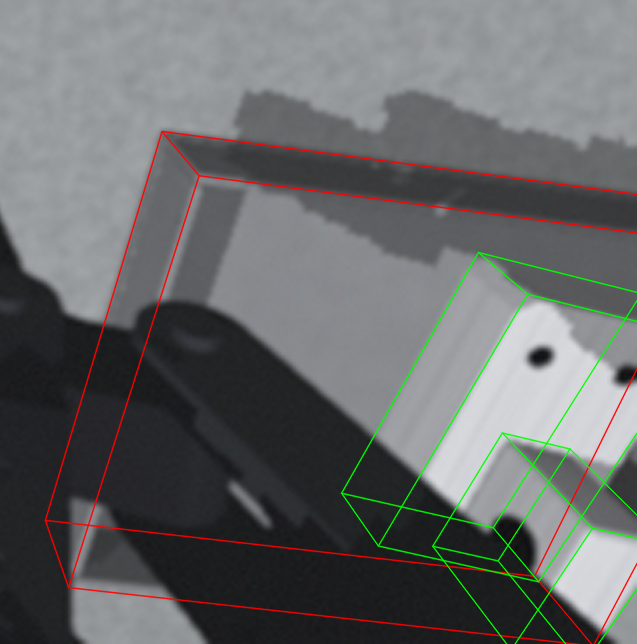

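View pics/otw4.png

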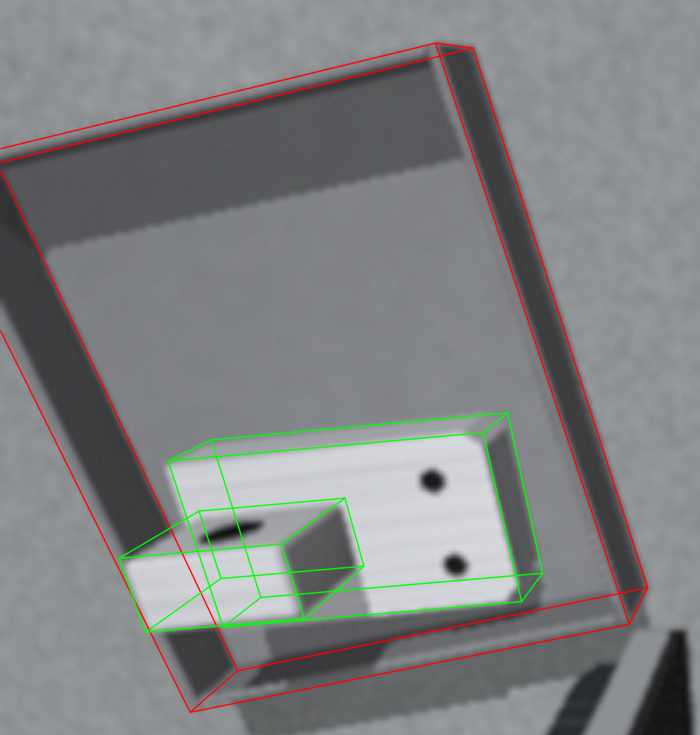

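```bash
python3 -m crank '[[[-0.2,0.18,0],[0,-0.005,0.02],1],[[-0.52,0.48,0],[0,-0.005,0.05],1],[[-0.75,0.7,0],[0,-0.005,0.09],1],[[-0.98,0.92,0.08],[0,-0.005,0.09],1],[[-1,0.95,0.16],[0,-0.005,0.09],1],[[-1,0.95,0.16],[0,-0.005,0.09],1],[[-1,0.95,0.16],[0,-0.005,0.09],1]]'
python3 - <<'E'
from h import *
go(381,-252,40,1); save("wrist","w20"); save("side","d20"); save("scene","s20")
P=np.load("poses.npz"); t=read_state()["tool_pos"]; b=(t[0]+22.2,t[1],np.radians(1))
draw(Cam("w20"),[(TRAY,P["tray"]),(bracket(4),P["old"]),(bracket(t[2]-8.4),b)],"o20",None,1.5)
E
```

```text
clock: 21.6
tool_pos: [388.3, -252.6, 91.6]
orientation: [179.8, 0.1, 0.6]
wrist_force: [0.8, 0.1, -4.6]
grip_width: 25.1
dist [ -7.3   0.6 -51.6] shift [-0.0287, -0.0035, 0.2063] turn [0.0021, 0.0013, -0.0043] rows>= 1.0
```

View pics/o20.png

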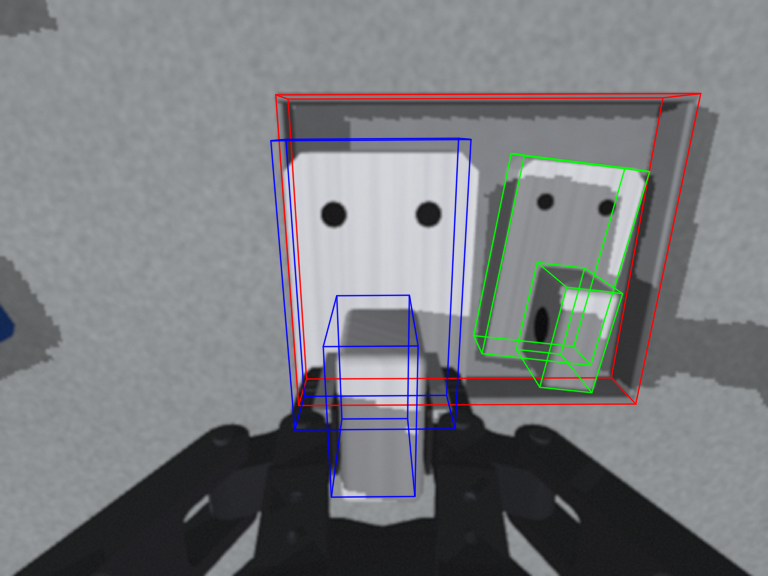

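```bash
python3 -m crank '[[[-0.015,0.005,0.1],[0.002,0.001,-0.002],1],[[-0.015,0.008,0.2],[0.002,0.001,-0.002],1],[[-0.015,0.008,0.27],[0.002,0.001,-0.002],1],[[-0.015,0.008,0.29],[0.002,0.001,-0.002],1],[[-0.015,0.008,0.29],[0.002,0.001,-0.002],1]]'
python3 - <<'E'
from h import *
st()
E
```

```text
clock: 22.38
tool_pos: [388.8, -250.5, 19.7]
orientation: [-179.9, -0.1, 1.4]
wrist_force: [0.3, -0.7, -4.4]
grip_width: 24.9
t 22.38 tcp jig [-328.9 -238.8] z 19.7 rpy [-1.799e+02 -1.000e-01  1.400e+00] F [ 0.3 -0.7 -4.4] w 24.9
```

```bash
python3 -m crank '[[[0,0.012,0.008],[0,0,0],1],[[0,0.012,0.016],[0,0,0],1],[[0,0.012,0.02],[0,0,0],1],[[0,0.012,0.02],[0,0,0],1]]'; python3 -m crank '[[[0,0,0.006],[0,0,0],1],[[0,0,0.008],[0,0,0],1],[[0,0,0.008],[0,0,0],1]]'
```

```text
clock: 22.88
tool_pos: [388.9, -253.4, 14.7]
orientation: [-179.9, -0.1, 1.4]
wrist_force: [1.2, 0.3, -3.7]
grip_width: 24.9
clock: 23.25
tool_pos: [388.8, -253.4, 12.7]
orientation: [-179.9, -0.1, 1.4]
wrist_force: [0.4, 0.3, -4.0]
grip_width: 25.0
```

```bash
python3 -m crank '[[[0,0,0.004],[0,0,0],1],[[0,0,0.008],[0,0,0],1],[[0,0,0.008],[0,0,0],1]]'
python3 - <<'E'
from h import *
st()
E
```

```text
clock: 23.62
tool_pos: [388.9, -253.3, 12.0]
orientation: [-179.9, -0.2, 1.4]
wrist_force: [-2.5, 2.2, 13.8]
grip_width: 24.7
t 23.62 tcp jig [-329.2 -241.7] z 12.0 rpy [-179.9   -0.2    1.4] F [-2.5  2.2 13.8] w 24.7
```

```bash
python3 -m crank '[[[0,0,0],[0,0,0],1],[[0,0,0],[0,0,0],0.5],[[0,0,0],[0,0,0],0.5],[[0,0,0],[0,0,0],0.5],[[0,0,-0.1],[0,0,0],0.5],[[0,0,-0.3],[0,0,0],0.5],[[0,0,-0.5],[0,0,0],0.5],[[0,0,-0.5],[0,0,0],0.5]]'
python3 - <<'E'
from h import *
st(); save("wrist","w21"); save("side","d21"); gj(-143,-58.7,100)
E
```

```text
clock: 24.62
tool_pos: [390.0, -255.0, 139.8]
orientation: [179.9, -0.5, 1.4]
wrist_force: [0.9, 0.6, 1.0]
grip_width: 42.7
t 24.62 tcp jig [-328.5 -243.5] z 139.8 rpy [179.9  -0.5   1.4] F [0.9 0.6 1. ] w 42.7
world [544.6 -43.7]
dist [155.9 209.4 -37.1] shift [0.6432, -0.8218, 0.153] turn [-0.0012, -0.0032, -0.0872] rows>= 5.0
```

View pics/w21.png

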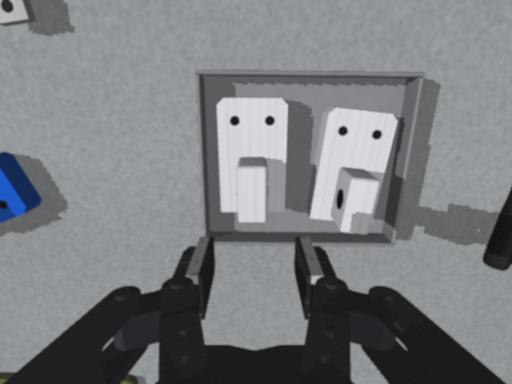

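```bash
python3 -m crank '[[[0.15,-0.2,0],[0,-0.003,-0.03],0.5],[[0.32,-0.41,0],[0,-0.003,-0.087],0.5],[[0.5,-0.62,0],[0,-0.003,-0.087],0.5],[[0.643,-0.822,0.08],[0,-0.003,-0.087],0.5],[[0.643,-0.822,0.153],[0,-0.003,-0.087],0.5],[[0.643,-0.822,0.153],[0,-0.003,-0.087],0.5],[[0.643,-0.822,0.153],[0,-0.003,-0.087],0.5]]' 100
python3 - <<'E'
from h import *
st(); save("wrist","w22"); gj(-143,-58.7,-13)
c=Cam("w22"); d=pose(J(),[(-83,-58.7,0)])[0]
L=[((a[0],a[1],a[2]+10),(b[0],b[1],b[2]+10)) for a,b in DRIFT]
draw(c,[(L,(d[0],d[1],J()[2])),(jig(),J())],"o22",None,1.5)
E
```

```text
clock: 25.6
tool_pos: [543.2, -46.4, 100.0]
orientation: [-180.0, 0.1, 8.7]
wrist_force: [-0.6, -0.0, 0.2]
grip_width: 42.7
t 25.6 tcp jig [-144.8  -61.1] z 100.0 rpy [-1.8e+02  1.0e-01  8.7e+00] F [-0.6 -0.   0.2] w 42.7
world [544.6 -43.7]
dist [   1.1    2.7 -113.5] shift [0.006, -0.01, 0.4539] turn [-0.0003, 0.0002, -0.0031] rows>= 2.0
```

View pics/o22.png

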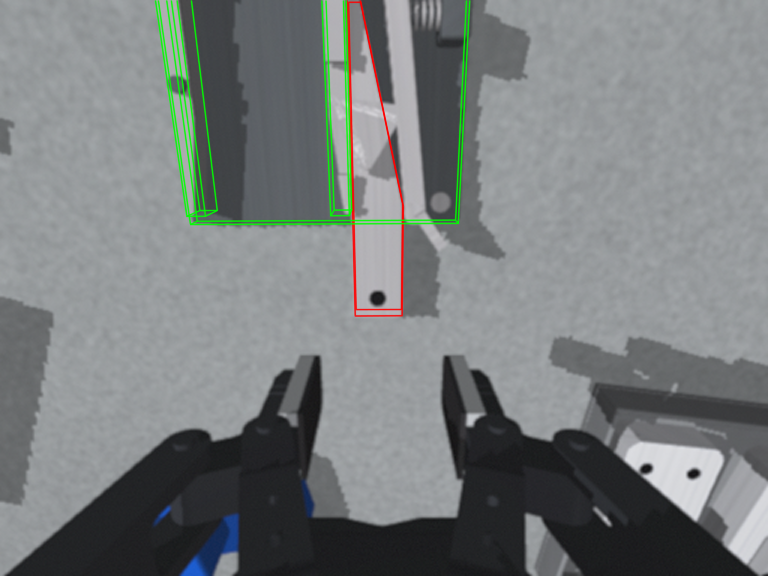

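```bash
python3 -m crank '[[[0.006,-0.01,0.2],[0,0,-0.003],0.5],[[0.006,-0.01,0.38],[0,0,-0.003],0.5],[[0.006,-0.01,0.44],[0,0,-0.003],0.5],[[0.006,-0.01,0.45],[0,0,-0.003],0.5],[[0.006,-0.01,0.45],[0,0,-0.003],1],[[0.006,-0.01,0.45],[0,0,-0.003],1],[[0.006,-0.01,0.45],[0,0,-0.003],1],[[0.006,-0.01,0.45],[0,0,-0.003],1]]' 100
python3 - <<'E'
from h import *
st(); gj(-237,-58.7,-12)
E
```

```text
clock: 26.65
tool_pos: [545.3, -43.7, -11.4]
orientation: [-180.0, -0.1, 8.9]
wrist_force: [-1.1, 1.3, 4.1]
grip_width: 24.6
t 26.65 tcp jig [-142.3  -58.8] z -11.4 rpy [-1.8e+02 -1.0e-01  8.9e+00] F [-1.1  1.3  4.1] w 24.6
world [451.7 -58.3]
dist [-93.5 -14.6  -0.6] shift [-0.3786, -0.0001, 0.002] turn [-0.0001, -0.0007, -0.0001] rows>= 2.0
```

```bash
python3 -m crank '[[[-0.03,0,-0.003],[0,0,0],1],[[-0.1,0,-0.004],[0,0,0],1],[[-0.18,0,-0.004],[0,0,0],1],[[-0.27,0,-0.004],[0,0,0],1],[[-0.35,0,-0.004],[0,0,0],1],[[-0.375,0,-0.004],[0,0,0],1],[[-0.375,0,-0.004],[0,0,0],1]]'
python3 - <<'E'
from h import *
st(); save("wrist","w23"); save("scene","s23")
cv2.imwrite("pics/s23z.png",cv2.resize(Cam("s23").img[150:240,200:320],None,fx=6.5,fy=6.5,interpolation=cv2.INTER_CUBIC))
E
```

```text
clock: 27.52
tool_pos: [451.5, -58.9, -10.1]
orientation: [-180.0, 0.1, 8.8]
wrist_force: [-0.3, 0.2, -1.2]
grip_width: 24.8
t 27.52 tcp jig [-237.3  -59.3] z -10.1 rpy [-1.8e+02  1.0e-01  8.8e+00] F [-0.3  0.2 -1.2] w 24.8
```

View pics/w23.png

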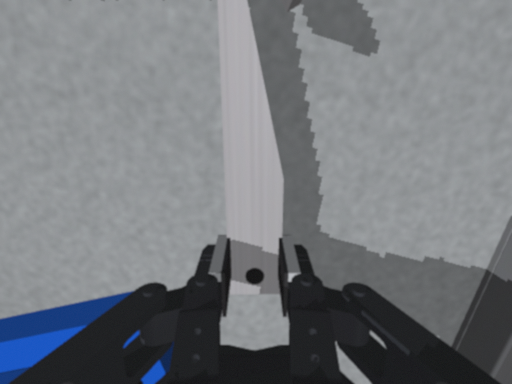

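View pics/s23z.png

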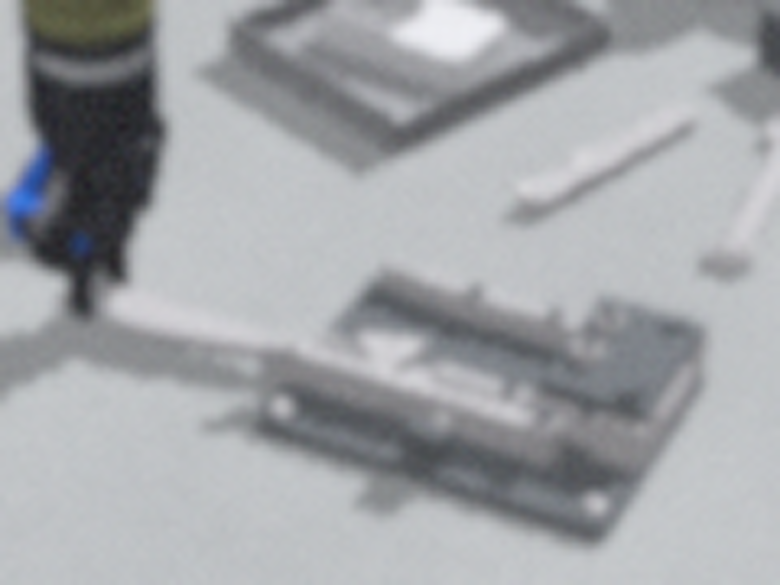

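```bash
python3 -m crank '[[[0,0,-0.15],[0,0,0],1],[[0,0,-0.32],[0,0,0],1],[[0,0,-0.35],[0,0,0],1]]'
python3 - <<'E'
from h import *
st(); go(597,-330,50,74)
E
```

```text
clock: 28.0
tool_pos: [454.3, -58.6, 79.1]
orientation: [179.8, -0.2, 8.9]
wrist_force: [0.1, 0.1, -2.2]
grip_width: 24.3
t 28.0 tcp jig [-234.5  -59.5] z 79.1 rpy [179.8  -0.2   8.9] F [ 0.1  0.1 -2.2] w 24.3
dist [ 142.7 -271.4  -29.1] shift [0.3948, 1.1607, 0.1212] turn [0.0031, -0.0011, -0.757] rows>= 7.0
```

```bash
python3 -m crank '[[[0.08,0.15,0],[0,0,-0.1],1],[[0.15,0.36,0],[0,0,-0.22],1],[[0.25,0.58,0],[0,0,-0.34],1],[[0.35,0.78,0],[0,0,-0.46],1],[[0.36,1,0.05],[0,0,-0.58],1],[[0.36,1,0.12],[0,0,-0.757],1],[[0.36,1,0.12],[0,0,-0.757],1],[[0.36,1,0.12],[0,0,-0.757],1]]'
python3 - <<'E'
from h import *
st(); go(597,-334,0,74)
E
```

```text
clock: 29.0
tool_pos: [581.6, -290.9, 48.5]
orientation: [179.8, -0.0, 74.0]
wrist_force: [0.2, -0.2, -2.8]
grip_width: 24.3
t 29.0 tcp jig [-144.6 -308.7] z 48.5 rpy [179.8  -0.   74. ] F [ 0.2 -0.2 -2.8] w 24.3
dist [ 15.4 -43.1 -48.5] shift [-0.1487, 0.1061, 0.1943] turn [0.0019, -0.0004, -0.0005] rows>= 2.0
```

```bash
python3 -m crank '[[[-0.149,0.106,0.08],[0,0,0],1],[[-0.149,0.106,0.2],[0,0,0],1],[[-0.149,0.106,0.265],[0,0,0],1],[[-0.149,0.106,0.275],[0,0,0],1],[[-0.149,0.106,0.275],[0,0,0],1]]'
python3 - <<'E'
from h import *
st()
E
```

```text
clock: 29.62
tool_pos: [597.4, -333.1, -19.7]
orientation: [179.8, -0.1, 74.0]
wrist_force: [-0.6, 0.5, -0.9]
grip_width: 24.1
t 29.62 tcp jig [-135.6 -352.8] z -19.7 rpy [ 1.798e+02 -1.000e-01  7.400e+01] F [-0.6  0.5 -0.9] w 24.1
```

```bash
python3 -m crank '[[[0,0,0.006],[0,0,0],1],[[0,0,0.01],[0,0,0],1],[[0,0,0.01],[0,0,0],1]]'
```

```text
clock: 30.0
tool_pos: [598.0, -333.0, -21.3]
orientation: [179.8, -0.1, 74.0]
wrist_force: [-0.7, 1.6, 3.8]
grip_width: 24.3
```

```bash
python3 -m crank '[[[0,0,0],[0,0,0],1],[[0,0,0],[0,0,0],0.5],[[0,0,0],[0,0,0],0.5],[[0,0,0],[0,0,0],0.4],[[0,0,-0.15],[0,0,0],0.4],[[0,0,-0.4],[0,0,0],0.3],[[0,0,-0.65],[0,0,0],0.2],[[0,0,-0.85],[0,0,0],0],[[0,0,-0.85],[0,0,0],0]]'
python3 - <<'E'
from h import *
st(); save("wrist","w24"); print(read_state()["qpos"].round(1)); go(430,180,250,74)
E
```

```text
clock: 31.12
tool_pos: [599.8, -335.4, 196.6]
orientation: [179.2, 0.1, 74.0]
wrist_force: [0.1, 0.1, -1.1]
grip_width: 85.5
t 31.12 tcp jig [-133.6 -355.4] z 196.6 rpy [1.792e+02 1.000e-01 7.400e+01] F [ 0.1  0.1 -1.1] w 85.5
[ 17.1  45.9  16.8  80.4 -14.8  55.4  21.4]
dist [-168.1  514.    56.6] shift [1.7907, -1.2115, -0.2356] turn [0.0056, -0.0003, -0.0001] rows>= 9.0
```

View pics/w24.png

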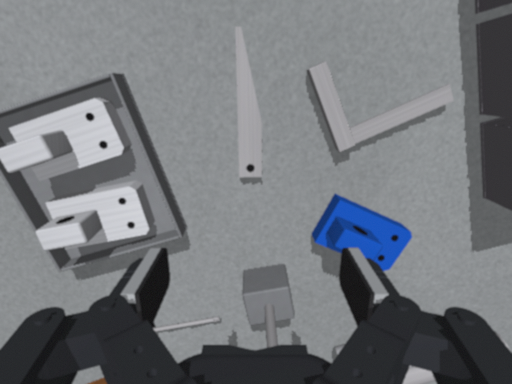

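```bash
python3 -m crank '[[[0.2,-0.13,-0.1],[0,0,-0.12],0.2],[[0.4,-0.27,-0.15],[0,0,-0.24],0.2],[[0.6,-0.4,-0.2],[0,0,-0.36],0.3],[[0.8,-0.54,-0.2],[0,0,-0.48],0.4],[[0.98,-0.68,-0.2],[0,0,-0.6],0.5],[[0.98,-0.68,-0.2],[0,0,-0.6],0.5]]'
python3 - <<'E'
from h import *
st(); print(read_state()["qpos"].round(1)); go(440,260,230,167)
E
```

```text
clock: 31.92
tool_pos: [499.0, -45.9, 240.7]
orientation: [179.8, 0.0, 126.1]
wrist_force: [0.2, -0.5, -0.4]
grip_width: 42.6
t 31.93 tcp jig [-188.3  -53.8] z 240.7 rpy [179.8   0.  126.1] F [ 0.2 -0.5 -0.4] w 42.6
[ -2.4  27.4   3.8 108.9  -2.7  43.6  39. ]
dist [-59.  305.9 -10.7] shift [1.1278, 0.5302, 0.0442] turn [0.0022, 0.0011, -0.4758] rows>= 5.0
```

```bash
python3 -m crank '[[[0.2,0.09,0],[0,0,-0.1],0.5],[[0.42,0.19,0],[0,0,-0.22],0.5],[[0.64,0.3,0],[0,0,-0.34],0.5],[[0.86,0.41,0],[0,0,-0.476],0.5],[[1,0.5,0],[0,0,-0.476],0.5],[[1,0.5,0],[0,0,-0.476],0.5],[[1,0.5,0],[0,0,-0.476],0.5]]'
python3 - <<'E'
from h import *
st(); save("wrist","w25"); cv2.imwrite("pics/w25b.png",cv2.resize(Cam("w25").img,None,fx=1.56,fy=1.56,interpolation=cv2.INTER_CUBIC))
E
```

```text
clock: 32.8
tool_pos: [452.7, 227.8, 239.9]
orientation: [-180.0, 0.1, 166.9]
wrist_force: [1.0, -0.9, 0.4]
grip_width: 42.8
t 32.8 tcp jig [-191.8  223.8] z 239.9 rpy [-1.800e+02  1.000e-01  1.669e+02] F [ 1.  -0.9  0.4] w 42.8
```

View pics/w25b.png

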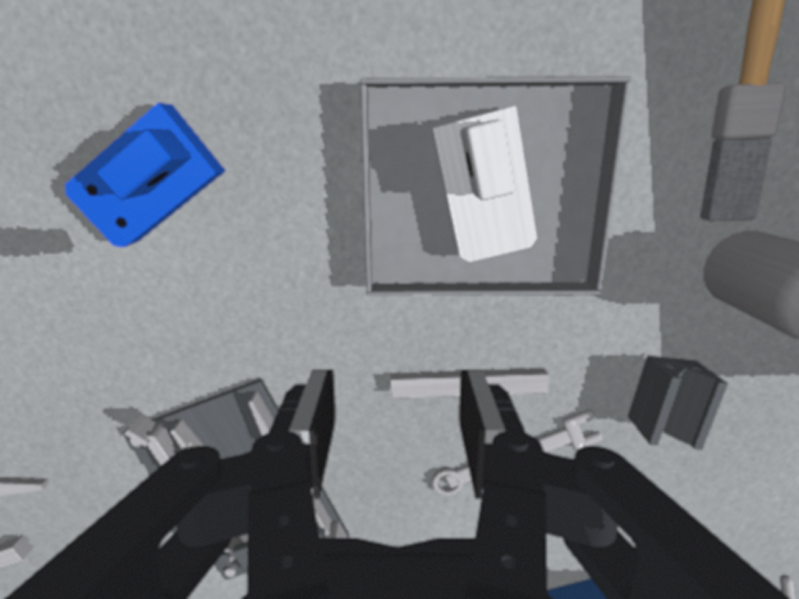

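Run:
```python
from h import *
cv2.imwrite("pics/w25z.png",cv2.resize(Cam("w25").img[55:180,260:370],None,fx=5.5,fy=5.5,interpolation=cv2.INTER_CUBIC))
```

```text
(no output)
```

View pics/w25z.png

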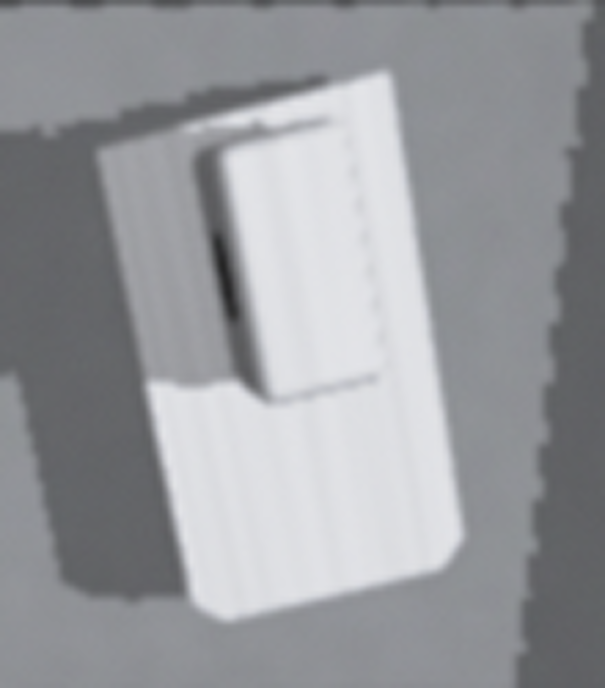

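Run:
```python
from h import *
c=Cam("w25"); k=lambda p:[(260+(x+.5)/5.5-.5,55+(y+.5)/5.5-.5) for x,y in p]
M=[(-55,32,28),(-55,-32,28),(55,26,28),(49,32,28),(55,-26,28),(49,-32,28),(-50,-13,68),(-50,13,68),(2,-13,68),(2,13,68)]
b,r=fit([(c,M,k([(388,72),(98,150),(440,570),(463,538),(225,622),(190,598),(222,150),(330,122),(272,402),(380,375)]))],[420,300,-.3]); print(b[:2].round(1),np.degrees(b[2]).round(2),r.round(1).tolist())
P=dict(np.load("poses.npz"));P["blank"]=b;np.savez("poses.npz",**P)
g=pose(b,[(-22.5,0,0)])[0]; go(g[0],g[1],100,np.degrees(b[2])+180)
```

```text
[427.  307.9] 1.12 [[-0.1, 0.0], [-0.5, 0.0], [0.0, -0.4], [-0.2, -0.1], [-0.4, -0.2], [0.5, 0.9], [-1.9, -0.4], [2.5, -1.7], [-1.7, 1.6], [1.6, 0.7]]
dist [ -48.5   80.1 -140.2] shift [0.2627, 0.2677, 0.5603] turn [-0.0002, 0.0012, -0.1663] rows>= 3.0
```

```bash
python3 -m crank '[[[0.12,0.12,0.2],[0,0,-0.08],0.5],[[0.262,0.267,0.4],[0,0,-0.166],0.5],[[0.262,0.267,0.56],[0,0,-0.166],0.5],[[0.262,0.267,0.56],[0,0,-0.166],0.5],[[0.262,0.267,0.56],[0,0,-0.166],0.5]]' 80
python3 - <<'E'
from h import *
b=np.load("poses.npz")["blank"]
g=pose(b,[(-22.5,0,0)])[0]; st(); go(g[0],g[1],14,np.degrees(b[2])+180); save("wrist","w26"); draw(Cam("w26"),[(bracket(4),b)],"o26",None,1.5)
E
```

```text
clock: 33.48
tool_pos: [406.3, 305.8, 101.2]
orientation: [-179.9, 0.2, -179.1]
wrist_force: [-0.9, -0.4, -0.9]
grip_width: 42.3
t 33.48 tcp jig [-225.6  308. ] z 101.2 rpy [-179.9    0.2 -179.1] F [-0.9 -0.4 -0.9] w 42.3
dist [ -1.8   1.6 -87.2] shift [0.0083, 0.007, 0.3489] turn [-0.0006, 0.0023, -0.0025] rows>= 2.0
```

View pics/o26.png

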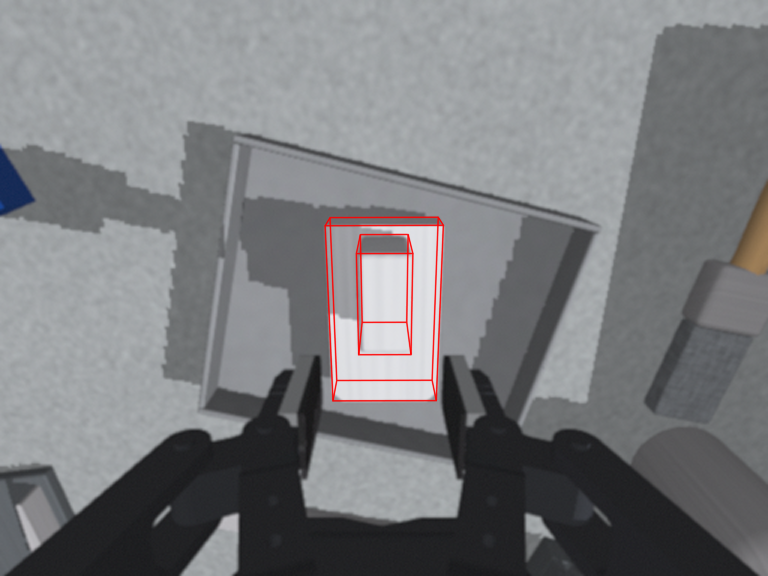

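Run:
```python
from h import *
c=Cam("w26"); print(c.back([(445,310),(425,300)],120).round(),c.back([(445,310)],60).round())
s=Cam("scene1"); print(s.back([(313,151)],0).round())
```

```text
[[450. 423. 120.]
 [443. 409. 120.]] [[501. 470.  60.]]
[[573. 494.   0.]]
```

```bash
python3 -m crank '[[[0.008,0.007,0.15],[0,0.002,-0.002],0.5],[[0.008,0.007,0.28],[0,0.002,-0.002],0.5],[[0.008,0.007,0.345],[0,0.002,-0.002],0.5],[[0.008,0.007,0.345],[0,0.002,-0.002],0.5],[[0.008,0.007,0.345],[0,0.002,-0.002],1],[[0.008,0.007,0.345],[0,0.002,-0.002],1],[[0.008,0.007,0.345],[0,0.002,-0.002],1],[[0.008,0.007,0.345],[0,0.002,-0.002],1]]' 80; python3 -m crank '[[[0,0,0],[0,0,0],1],[[0,0,-0.03],[0,0,0],1],[[0,0,-0.15],[0,0,0],1],[[0,0,-0.4],[0,0,0],1],[[0,0,-0.55],[0,0,0],1],[[0,0,-0.55],[0,0,0],1]]';  python3 - <<'E'
from h import *
st(); save("wrist","w27"); gj(-165,0,80,180)
E
```

```text
clock: 34.52
tool_pos: [405.8, 308.2, 17.1]
orientation: [179.9, 0.2, -179.0]
wrist_force: [-1.0, -0.5, 6.4]
grip_width: 24.7
clock: 35.28
tool_pos: [406.8, 309.3, 157.4]
orientation: [179.7, 0.5, -179.0]
wrist_force: [0.2, 0.4, -5.0]
grip_width: 24.5
t 35.27 tcp jig [-224.5  311.4] z 157.4 rpy [ 179.7    0.5 -179. ] F [ 0.2  0.4 -5. ] w 24.5
world [513.8  10.9]
dist [ 108.2 -297.3  -75.4] shift [-0.4096, -1.1975, 0.3007] turn [0.0015, 0.0035, -0.0915] rows>= 6.0
```

View pics/w27.png

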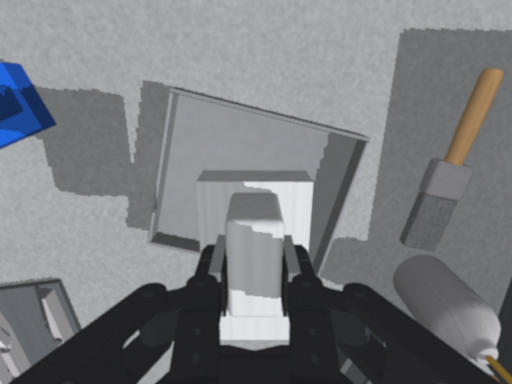

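```bash
python3 -m crank '[[[-0.05,-0.2,0],[0,0,-0.02],1],[[-0.14,-0.42,0],[0,0,-0.05],1],[[-0.22,-0.64,0],[0,0,-0.09],1],[[-0.3,-0.85,0.05],[0,0.003,-0.09],1],[[-0.38,-1,0.15],[0,0.003,-0.09],1],[[-0.38,-1,0.2],[0,0.003,-0.09],1],[[-0.38,-1,0.2],[0,0.003,-0.09],1]]';  python3 - <<'E'
from h import *
st(); print(read_state()["qpos"].round(1)); gj(-190,0,70,180)
E
```

```text
clock: 36.2
tool_pos: [503.0, 60.2, 103.0]
orientation: [179.8, -0.3, -171.2]
wrist_force: [-0.3, 0.6, -3.7]
grip_width: 24.4
t 36.2 tcp jig [-168.    50.4] z 103.0 rpy [ 179.8   -0.3 -171.2] F [-0.3  0.6 -3.7] w 24.4
[ -3.7  40.7 -13.4 115.   19.3  26.6  67.5]
world [489.1   7. ]
dist [-13.9 -53.2 -33. ] shift [0.0868, -0.2022, 0.132] turn [0.0018, -0.0033, -0.0012] rows>= 2.0
```

```bash
python3 -m crank '[[[0.04,-0.1,0],[0.002,-0.003,-0.001],1],[[0.087,-0.202,0.05],[0.002,-0.003,-0.001],1],[[0.087,-0.202,0.13],[0.002,-0.003,-0.001],1],[[0.087,-0.202,0.13],[0.002,-0.003,-0.001],1],[[0.087,-0.202,0.13],[0.002,-0.003,-0.001],1]]';  python3 - <<'E'
from h import *
st(); save("wrist","w28"); t=read_state(); a=injig(t["tool_pos"]); b=pose(J(),[(a[0]+21.2,a[1],0)])[0]
draw(Cam("w28"),[(bracket(t["tool_pos"][2]-13.1),(b[0],b[1],J()[2])),(jig(),J())],"o28",None,1.5); gj(-190,0,24.3,180)
save("scene","s28"); cv2.imwrite("pics/s28z.png",cv2.resize(Cam("s28").img[150:240,200:320],None,fx=6.5,fy=6.5,interpolation=cv2.INTER_CUBIC))
E
```

```text
clock: 36.83
tool_pos: [489.4, 8.8, 71.0]
orientation: [180.0, 0.0, -171.0]
wrist_force: [0.3, -0.1, -4.0]
grip_width: 24.7
t 36.83 tcp jig [-189.4    1.7] z 71.0 rpy [ 180.    0. -171.] F [ 0.3 -0.1 -4. ] w 24.7
world [489.1   7. ]
dist [ -0.5  -1.5 -46.9] shift [0.0032, -0.0057, 0.1877] turn [0.0003, 0.0007, 0.0012] rows>= 1.0
```

View pics/o28.png

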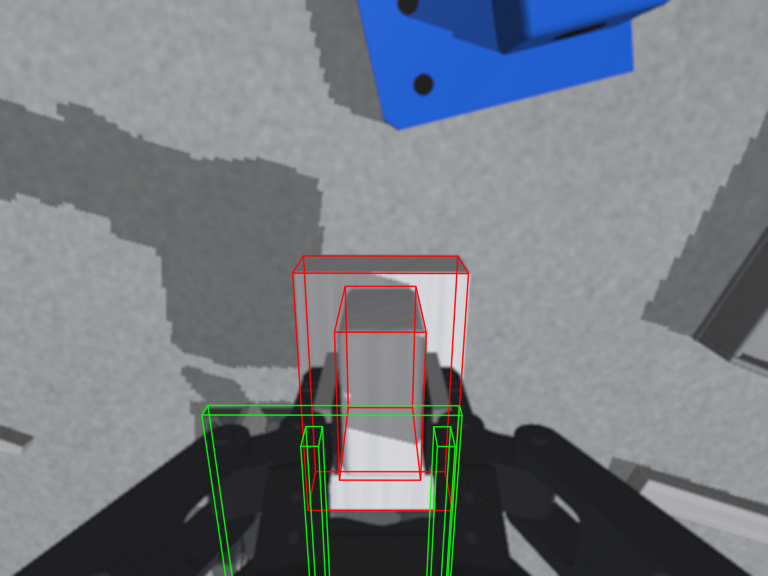

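View pics/s28z.png

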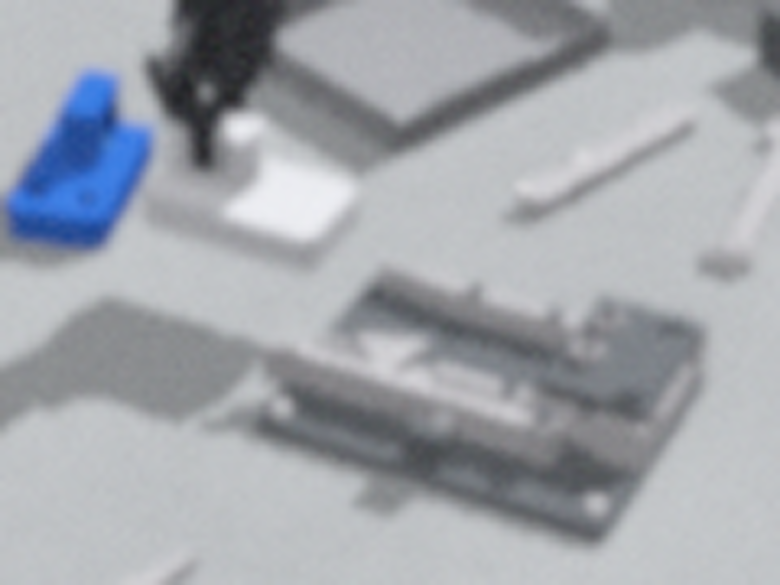

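```bash
python3 -m crank '[[[0.003,-0.006,0.07],[0,0,0.001],1],[[0.003,-0.006,0.15],[0,0,0.001],1],[[0.003,-0.006,0.185],[0,0,0.001],1],[[0.003,-0.006,0.185],[0,0,0.001],1]]';  python3 - <<'E'
from h import *
st(); gj(-165,0,24.3,180)
E
```

```text
clock: 37.42
tool_pos: [489.2, 6.9, 25.0]
orientation: [180.0, 0.1, -171.1]
wrist_force: [0.1, -0.3, -4.2]
grip_width: 24.4
t 37.42 tcp jig [-1.899e+02 -1.000e-01] z 25.0 rpy [ 1.800e+02  1.000e-01 -1.711e+02] F [ 0.1 -0.3 -4.2] w 24.4
world [513.8  10.9]
dist [24.6  4.  -0.7] shift [-0.0996, 0.0004, 0.0028] turn [0.0002, 0.0006, 0.0002] rows>= 1.0
```

Enter the mouth to just before the nose (front about x −85, TCP −162).

```bash
python3 -m crank '[[[-0.04,0,0],[0,0,0],1],[[-0.08,0,0],[0,0,0],1],[[-0.112,0,0],[0,0,0],1],[[-0.112,0,0],[0,0,0],1]]';  python3 - <<'E'
from h import *
st(); save("scene","s29"); save("side","d29"); gj(-90,0,24.3,180)
cv2.imwrite("pics/s29z.png",cv2.resize(Cam("s29").img[150:240,200:320],None,fx=6.5,fy=6.5,interpolation=cv2.INTER_CUBIC))
cv2.imwrite("pics/d29z.png",cv2.resize(Cam("d29").img[140:230,190:310],None,fx=6.5,fy=6.5,interpolation=cv2.INTER_CUBIC))
E
```

```text
clock: 37.92
tool_pos: [518.2, 11.5, 25.2]
orientation: [180.0, 0.2, -171.1]
wrist_force: [-1.0, -0.0, -5.3]
grip_width: 24.8
t 37.92 tcp jig [-1.605e+02 -1.000e-01] z 25.2 rpy [ 180.     0.2 -171.1] F [-1.  -0.  -5.3] w 24.8
world [587.9  22.5]
dist [71.4 11.4 -0.7] shift [-0.2894, 0.0008, 0.0027] turn [0.0001, 0.0001, 0.0001] rows>= 2.0
```

View pics/s29z.png

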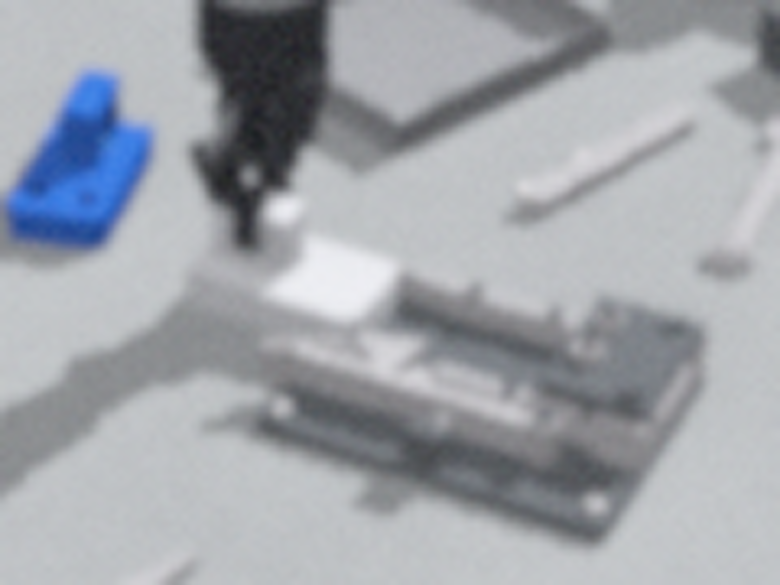

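View pics/d29z.png

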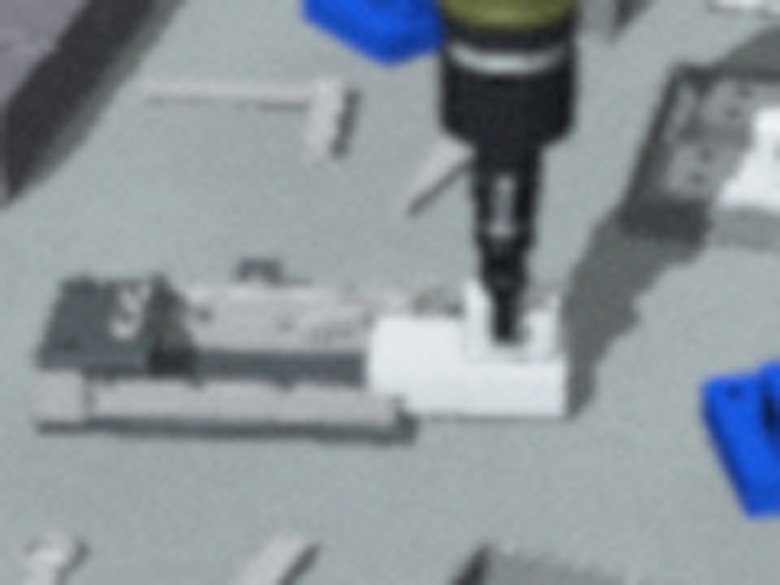

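```bash
python3 -m crank '[[[-0.03,0,0.005],[0,0,0],1],[[-0.06,0,0.005],[0,0,0],1],[[-0.09,0,0.005],[0,0,0],1],[[-0.12,0,0.005],[0,0,0],1],[[-0.16,0,0.005],[0,0,0],1],[[-0.16,0,0.005],[0,0,0],1]]';  python3 - <<'E'
from h import *
st()
E
```

```text
clock: 38.78
tool_pos: [556.6, 18.2, 23.6]
orientation: [179.9, 0.1, -171.0]
wrist_force: [-0.4, 2.2, -5.3]
grip_width: 24.7
t 38.77 tcp jig [-121.6    0.7] z 23.6 rpy [ 1.799e+02  1.000e-01 -1.710e+02] F [-0.4  2.2 -5.3] w 24.7
```

```bash
python3 -m crank '[[[-0.06,0.002,0],[0,0,0],1],[[-0.12,0.002,0],[0,0,0],1],[[-0.18,0.002,0],[0,0,0],1],[[-0.24,0.002,0],[0,0,0],1],[[-0.29,0.002,0],[0,0,0],1],[[-0.29,0.002,0],[0,0,0],1]]';  python3 - <<'E'
from h import *
st(); gj(-4,0,23.5,180)
E
```

```text
clock: 39.52
tool_pos: [628.6, 29.5, 23.6]
orientation: [180.0, 0.1, -171.1]
wrist_force: [-0.8, -0.9, -3.3]
grip_width: 24.9
t 39.52 tcp jig [-48.7   0.6] z 23.6 rpy [ 1.800e+02  1.000e-01 -1.711e+02] F [-0.8 -0.9 -3.3] w 24.9
world [672.8  35.8]
dist [44.3  6.3 -0.1] shift [-0.1789, -0.0025, 0.0006] turn [0.0004, 0.001, 0.0003] rows>= 1.0
```

```bash
python3 -m crank '[[[-0.06,0.002,0],[0,0,0],1],[[-0.11,0.001,0],[0,0,0],1],[[-0.145,0.001,0],[0,0,0],1],[[-0.15,0.001,0],[0,0,0],1]]';  python3 -m crank '[[[-0.01,0,0],[0,0,0],1],[[-0.02,0,0],[0,0,0],1],[[-0.02,0,0],[0,0,0],1]]'
python3 - <<'E'
from h import *
st()
E
```

```text
clock: 40.02
tool_pos: [665.4, 35.2, 23.4]
orientation: [180.0, 0.1, -171.1]
wrist_force: [-2.3, 0.8, -1.3]
grip_width: 24.7
clock: 40.4
tool_pos: [671.0, 35.9, 23.4]
orientation: [180.0, 0.1, -171.1]
wrist_force: [0.8, -0.6, -4.2]
grip_width: 24.7
t 40.4 tcp jig [-5.8  0.4] z 23.4 rpy [ 1.800e+02  1.000e-01 -1.711e+02] F [ 0.8 -0.6 -4.2] w 24.7
```

```bash
python3 -m crank '[[[-0.006,0,0],[0,0,0],1],[[-0.01,0,0],[0,0,0],1],[[-0.01,0,0],[0,0,0],1]]'; python3 -m crank '[[[-0.006,0,0],[0,0,0],1],[[-0.01,0,0],[0,0,0],1],[[-0.01,0,0],[0,0,0],1]]'
python3 - <<'E'
from h import *
st()
E
```

```text
clock: 40.78
tool_pos: [671.1, 35.8, 23.4]
orientation: [-180.0, -0.1, -171.1]
wrist_force: [-7.0, -1.6, 3.2]
grip_width: 24.7
clock: 41.15
tool_pos: [671.1, 35.7, 23.6]
orientation: [-179.9, -0.4, -171.0]
wrist_force: [-8.3, -1.1, 4.8]
grip_width: 24.3
t 41.15 tcp jig [-5.8  0.2] z 23.6 rpy [-179.9   -0.4 -171. ] F [-8.3 -1.1  4.8] w 24.3
```

```bash
python3 -m crank '[[[0,0,0.003],[0,0,0],1],[[0,0,0.003],[0,0,0],0.5],[[0,0,0.003],[0,0,0],0.5],[[0,0,0.003],[0,0,0],0.5],[[0,0,-0.1],[0,0,0],0.5],[[0,0,-0.3],[0,0,0],0.5],[[0.15,0,-0.5],[0,0,0],0.5],[[0.3,0,-0.6],[0,0,0],0.5],[[0.4,0,-0.6],[0,0,0],0.5],[[0.4,0,-0.6],[0,0,0],0.5]]';  python3 - <<'E'
from h import *
st(); save("wrist","w30"); save("scene","s30")
cv2.imwrite("pics/w30b.png",cv2.resize(Cam("w30").img,None,fx=1.5,fy=1.5,interpolation=cv2.INTER_CUBIC))
cv2.imwrite("pics/s30z.png",cv2.resize(Cam("s30").img[150:240,210:320],None,fx=7,fy=7,interpolation=cv2.INTER_CUBIC))
E
```

```text
clock: 42.4
tool_pos: [572.2, 19.9, 175.0]
orientation: [-179.9, -0.4, -171.1]
wrist_force: [1.2, -0.3, 0.4]
grip_width: 42.7
t 42.4 tcp jig [-105.9   -0.2] z 175.0 rpy [-179.9   -0.4 -171.1] F [ 1.2 -0.3  0.4] w 42.7
```

View pics/w30b.png

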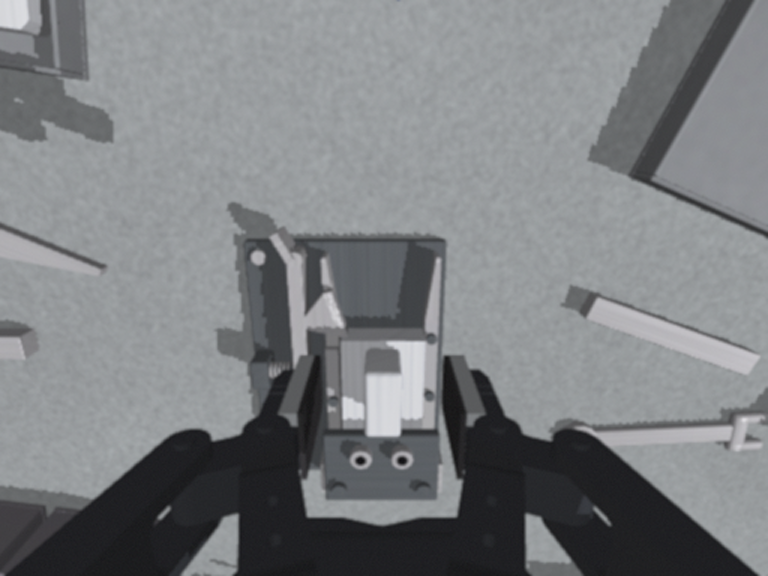

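View pics/s30z.png

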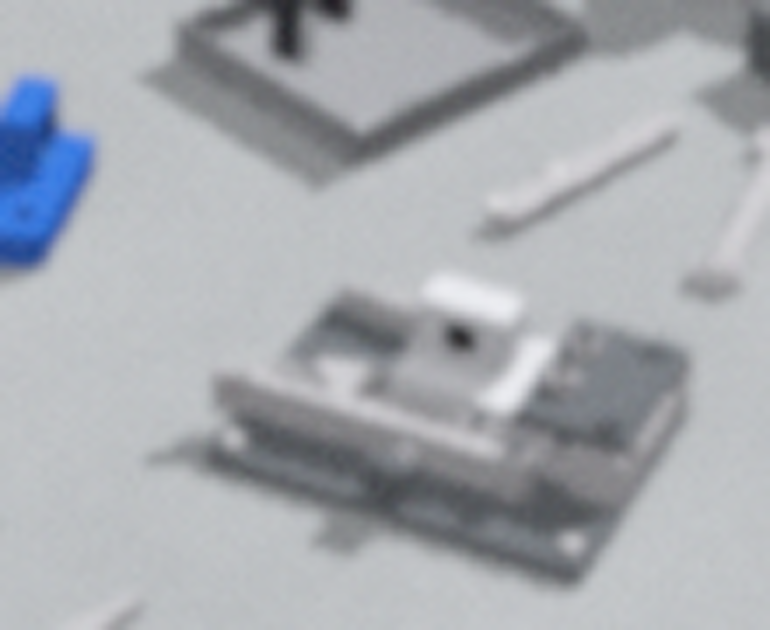

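Run:
```python
from h import *
c=Cam("w30"); p=J(); b=pose(p,[(15,0,0)])[0]
X=[((-42.5,-26.5,28.5),(-44.5,-26.5,28.5)),((-42.5,-26.5,33.5),(-42.5,-33.5,33.5)),((-42.5,-26.5,33.5),(-46.5,-26.5,33.5))]
draw(c,[([],p),(bracket(10),(b[0],b[1],p[2])),(X,p)],"o30",(150,140,310,310),4.5)
cv2.imwrite("pics/w30z.png",cv2.resize(c.img[140:310,150:310],None,fx=4.5,fy=4.5,interpolation=cv2.INTER_CUBIC))
```

```text
(no output)
```

View pics/o30.png

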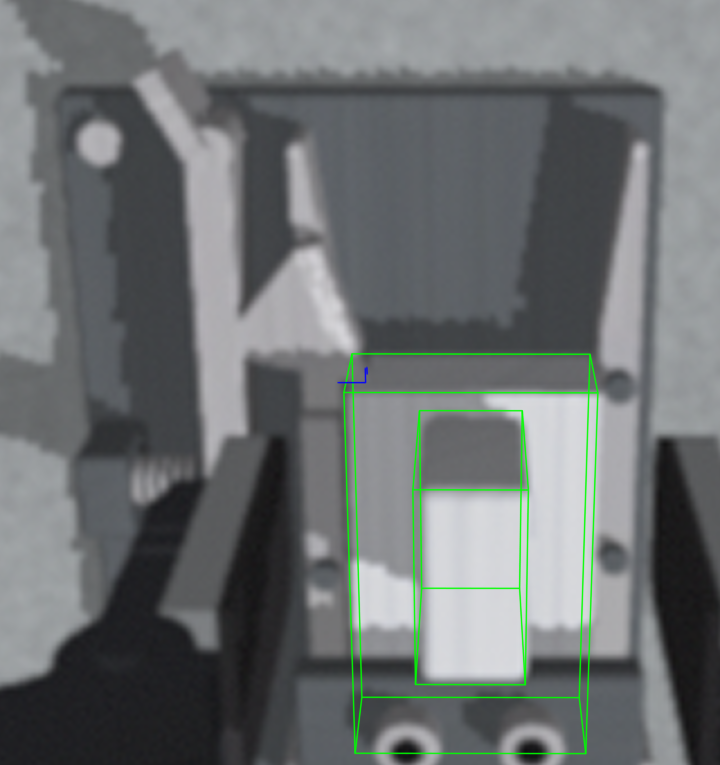

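View pics/w30z.png

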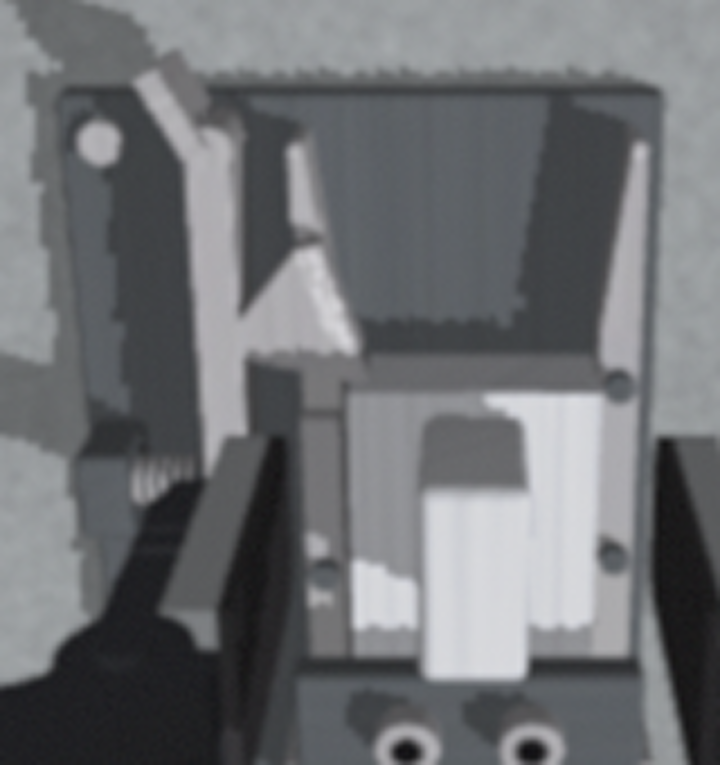

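Run:
```python
from h import *
p=J()
for n,cr in(("w11",(330,60,440,190)),("w23",None),("w10",(280,120,420,260))):
    if cr is None: continue
    c=Cam(n); b=pose(p,[(15,0,0)])[0]
    X=[((-42,-26.5,33.5),(-42,-33.5,33.5)),((-42,-26.5,33.5),(-46.5,-26.5,33.5)),((-46,-26.5,33.5),(-80,-33.5,33.5))]
    draw(c,[([],p),(bracket(10),(b[0],b[1],p[2])),(X,p)],"q"+n,cr,5)
```

```text
(no output)
```

View pics/qw11.png

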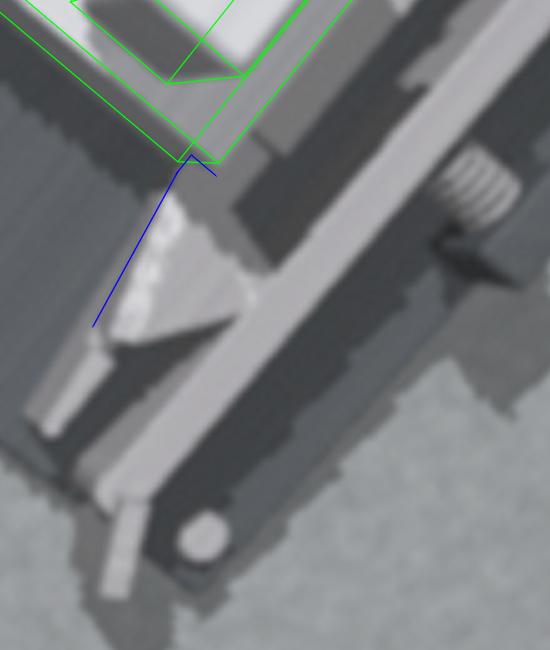

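Run:
```python
from h import *
a=Cam("w11").back([(330+150/5,60+502/5),(330+100/5,60+598/5)],34); b=Cam("w30").back([(150+186/4.5,140+165/4.5),(150+137/4.5,140+80/4.5)],34)
print([injig(v).round(1) for v in a],[injig(v).round(1) for v in b])
for n in("side","scene","wrist"): save(n,n+"31")
st()
```

```text
[array([-101.2,  -69.9]), array([-124.3,  -75.9])] [array([-98.9, -67.4]), array([-119.5,  -77.5])]
t 42.65 tcp jig [-103.6    0.5] z 174.0 rpy [-180.    -0.4 -171. ] F [ 0.5  0.4 -0.2] w 42.6
```

View pics/scene31.png

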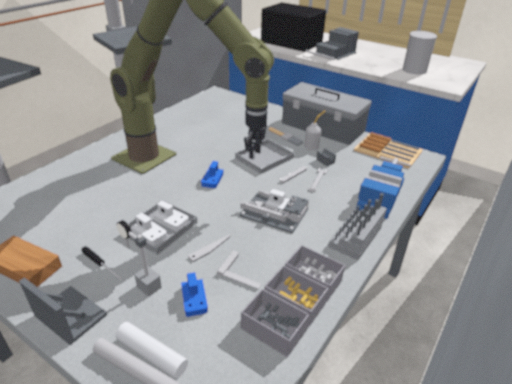

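View pics/side31.png

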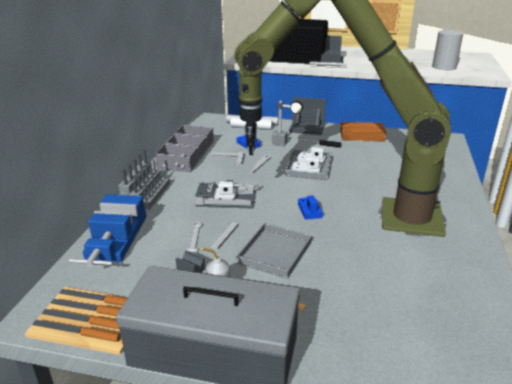

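```bash
python3 -c "
from rig import hand_in; print(hand_in())"
```

```text
the job is handed in; nothing more can be done
None
```

The workpiece is changed and I handed the job in at about 42.7 s, with the gripper open and clear of everything.

**What I did, in order**
- I wedged the catch open with the drift and let go, so the drift alone held it.
- I drew the drilled bracket out and set it down upright in the free half of the finished tray, beside the other one.
- I pulled the drift out and laid it back near where it had been, well clear of the jig.
- I slid the undrilled bracket in, bevelled end first, past the catch until it stopped against the end stop.

**Last checks**
- **Bracket position:** the outline of a fully home bracket lies on the picture of the new one. It did not move under a further push of about 8 N.
- **Catch:** the tail of its lever is within about 2 to 5 mm of where I measured it shut at the start. The nose looks the same behind the foot. I saw this only in the pictures; no force reading confirmed the click.
- **Everything else:** both finished brackets stand upright in their tray. In the last pictures the other things on the bench look undisturbed.

**What went wrong or disagreed**
- My first attempt to grip the drift closed above it. The fingertips sit about 25 mm behind the reported TCP, so I lowered the gripper in steps and gripped it on the second try; the drift had not moved.
- The drift went in from above, because the arm could not reach low enough in front of the mouth.
- The gripper read about 25 mm on the 26 mm lug and on the 28 mm drift.
- Setting the drilled bracket down peaked at about 14 N.

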